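Clamp a tube and a rod in the V-block cradle

ROBOT

A 6-joint arm with a two-finger parallel gripper is mounted at the origin on a cart in front of the work surface, level with it; the furniture and walls round the work are solid. World frame = base frame: x ahead of the robot, y to its left, z up, the work surface at z = 0. Lengths are in m, angles in rad, forces in N, time in s.
With the tool pointing down it reaches from about 0.275 to 0.85 m from the base axis. Payload 19 kg.
Tool frame: the origin (TCP) lies on the centre line of the jaws, within the pads' length; the fingertips stand 25 mm ahead of it and the grasp point (between the pads) lies 6 mm ahead of it; z points along the fingers, y is the direction in which the jaws open and shut (so a half turn about z gives the same grasp; the last joint's range is limited). The gripper opens to 85 mm and grips with 20 to 120 N. Pads are 22 mm wide; open, the fingers measure 114 mm over their backs; the gripper's body (76 mm by 85 mm) begins 54 mm behind the grasp point. The pads swing forward as they close: fully open they stand 13 mm farther back than shut.
Start: joints at [1.038, 0.15, 1.437, -0, 1.554, -0.134], TCP at [0.223, 0.53, 0.256] pointing down, gripper open.
Joint ranges: [-2.8, 2.8], [-0.68, 2.1], [0.12, 2.68], [-1.39, 4.53], [0.16, 2.79], [-2.81, 2.81]. Speed limits (rad/s): [1.89, 1.89, 2.22, 3.01, 3.01, 3.01].

INTERFACE

Orientations are given as a unit quaternion [x, y, z, w].
In Python, from station import * gives the robot as it stands.
- The arm moves only by the tool drive_tool, never from a script. Its argument "motion" is a list of rows, each a list of 3 entries, a list of its own where there are three numbers: the shift along the tool's x, y, z in mm, then the turn, a rotation vector about the tool's x, y, z in rad, then the closure, from -1 (fully open) to 1 (shut). A call has 1 to 12 rows; each row shifts and turns the pose as measured when the row begins, along the tool's axes as they then stand; what a row does not reach is not made up. A row lasts 1/8 s, in which the tool goes at most 62.5 mm and 10.7 degrees, less where a joint would pass 70% of its speed; a pose out of reach is approached as far as the arm can. A call is refused whole if a number of a shift passes 62.5 or a number of a turn 0.188, either way. A call with a gripper value outside its range is refused whole. The fingers move at their own pace and stop on an object; "grip_force" is the grip in N (left out, the last holds). Time passes only in rows, so rows that do not move let the fingers close. It gives the time, the measured TCP pose, the force and the opening at its end, in the units of the state.
- get_state(): the state, without advancing time (a new reading comes with each control period).
- snapshot(name): name is "side" or "top" or "wrist"; returns (picture, depth): 480x640x3 uint8, blue, green, red; 480x640 float32, m along the optical axis (not along the pixel's ray), 0 where there is no reading.
- camera_info(name): a dict with "intrinsics" (3x3 intrinsics, pixels), "rvec" (rotation vector, rad) and "tvec" (3), from world to camera coordinates, as OpenCV has them; the wrist camera has in their place "mount" (4x4, takes a point from camera to tool coordinates, whose origin is the TCP and whose axes are the flange's). Camera axes: x right, y down, z forward; pixel columns grow to the right and rows downward; lengths in m; the calibration is good to about 2 mm. A picture is of the moment at which its call begins: read the wrist's pose just before it. camera_info takes no time and is no camera call.
- sign_off(): hands the job in, once; it reports no verdict.
Trained networks look in the newest picture that a camera, given by its name, has taken for a name from the list of things; names that differ only in an ending like _2 or _b are one class to them, and where a whole thing is asked for, a point or a joint stands for the part that bears it (a point fixed in the world has none). Each returns a list of dicts, best first, with "confidence" (0 to 1); they miss things now and then, are a little off and sometimes report something else, mostly with a low value. They report only what shows in the picture. A call takes as long as a camera call.
- look_for(query, camera): "xy" ([column, row] in pixels, amid what is visible of it).
- pinpoint(query, camera): "xy" ([column, row] in pixels: a listed point, or the origin of a listed thing).
The state is a dict: "time": time; "joint_positions": joint angles; "dq": joint speeds; "joint_efforts": joint torques, N m; "position": TCP position; "orientation": TCP orientation; "wrist_force": force on the tool from outside, world axes, zero at the start; "ft_torque": the same for the moment, N m; "opening": opening from 0.0 (shut) to 1.0 (fully open).
Only numpy, scipy, OpenCV 4.12 (cv2) and the standard library are available. Lean on these libraries where they do the work, as an engineer would, in place of code of your own. Each camera call takes 0.05 s, during which the arm holds its last target.

TASK

Get the two workpieces ready for measuring: lay the thick brass tube in the wide pair of V-grooves of the cradle and the thin steel rod in the narrow pair, each cradled at both ends and centred lengthwise. When both lie in their grooves, swing the blue clamp strap fully over them, to its stop, and then turn the brass wing nut clockwise until it is fully tight. Leave the other things on the bench where they are.

Things in the scene. Friction and masses are not known exactly. Their poses are not given: they have to be found in the camera images.
- thick_tube_center (a point): centre (mid-length, on the axis) of the thick brass tube: a plain cylinder 26 mm in diameter, 150 mm long, 0.25 kg, with closed dark ends. Its own y axis runs along the tube; x and z may point any way round. Starts in one lane of the rest, axis 33 mm above the bench
- thin_rod_center (a point): centre (mid-length, on the axis) of the thin steel rod: a plain cylinder 18 mm in diameter, 150 mm long, 0.2 kg, with a copper band near each end. Its own y axis runs along the rod. Starts in the other lane of the rest, axis 29 mm above the bench
- rest: wooden rest fixed to the bench, origin at the centre of its underside. Crossbars 14 mm wide at y = -50 and +50 mm carry the rods 20 mm above the bench in two lanes along y, at x = -40 and +40 mm; each lane is a flat notch 28 mm wide with sides 7 mm high. Between the crossbars is only a 8 mm base board: there a rod is free all round. Which rod lies in which lane varies
- cradle: V-block cradle fixed to the bench, origin under the centre of its 8 mm base plate; x from the clamp post (x = -105 mm, robot's side) to the far side, y along the grooves. Aluminium walls 16 mm thick at y = -50 and +50 mm, tops 39 mm up, have 90 degree V-grooves: wide (45 mm) at x = -35 mm, narrow (25 mm) at x = +35 mm. Free space between the walls. Seated rods' tops are 48 mm up
- wide_seat (a point): where the centre of the thick tube lies when it is seated and centred in the pair of wide grooves, 35 mm above the bench; y axis along the grooves, x axis as the cradle's, z up
- narrow_seat (a point): where the centre of the thin rod lies when it is seated and centred in the pair of narrow grooves, 39 mm above the bench; y axis along the grooves, x axis as the cradle's, z up
- strap (a joint): swing of the blue clamp strap about the post, rad: 0 = at its stop, across both rods along the cradle's +x; grows clockwise from above as it swings off to -y of the cradle; starts at 1.25 to 1.6, stays where left (0.06 N m). 22 mm wide, 8 mm thick, top 66 mm above the bench with the nut loose; the rubber pad under it passes 2.5 mm above well seated rods
- strap_knob (a point): centre of the upright round black knob at the free end of the strap: 18 mm in diameter, 32 mm high, this point is 16 mm below its top and 82 mm above the bench while the nut is loose; 165 mm from the post's axis (a steel ring 21 mm in diameter and 6 mm high surrounds its foot)
- wing_nut (a joint): turn of the brass wing nut on the post, rad: grows clockwise seen from above (tightening); starts loose between 0 and 0.5, is fully tight at its stop at 2.5. It draws the strap down 1.6 mm per rad, so that the sprung pad presses on the rods; it stays where left (0.05 N m friction, so under 0.1 N m turns it)
- nut_wings (a point): point on the axis of the wing nut and post, half-way up the wings (90 mm above the bench while loose; the wings reach 11 mm above and below it). The two upright wings form one blade 57 mm long along this point's y axis and 9 mm thick along its x axis, with a 7 mm gap in the middle; pinch it across the 9 mm at the middle. The point turns with the nut
- gauge: pocket dial gauge lying on its back, 70x49x12 mm; a bystander, loose; origin at the centre of its underside
- hammer: small hammer with a wooden handle and brass head, 149 mm long, 12 mm high, lying down; a bystander, loose; origin at the centre of its underside
- loupe: black eye loupe standing on its flared cup, 42 mm across, 35 mm high; a bystander, loose; origin at the centre of its underside
- spool: wooden spool of dark thread, 28 mm across, 30 mm high; a bystander, loose; origin at the centre of its underside
- red_bottle: small bottle with a red screw cap, 26 mm across, 48 mm high; a bystander, loose; origin at the centre of its underside
- brush: thin brush with a red handle, 137 mm long, 11 mm high, lying down; a bystander, loose; origin at the centre of its underside

How it is judged:
On the way, in this order (a step that is already met when the one before it is completed fails the run):
1. the thick tube lies in the wide grooves and the thin rod in the narrow grooves (in either order), both let go, before the strap is swung over (x of thick_tube_center in the frame of wide_seat between -0.004 and 0.004 m and z of thick_tube_center in the frame of wide_seat between -0.003 and 0.003 m and y of thick_tube_center in the frame of wide_seat between -0.015 and 0.015 m and angle between the y axis of thick_tube_center and the y axis of wide_seat, either way round below 0.06 rad and x of thin_rod_center in the frame of narrow_seat between -0.004 and 0.004 m and z of thin_rod_center in the frame of narrow_seat between -0.003 and 0.003 m and y of thin_rod_center in the frame of narrow_seat between -0.015 and 0.015 m and angle between the y axis of thin_rod_center and the y axis of narrow_seat, either way round below 0.06 rad and contact force between the fingers and thick_tube below 0.2 N and contact force between the fingers and thin_rod below 0.2 N and value of joint strap above 0.5 rad), for 0.2 s.
2. the strap is swung over both rods while the nut is still loose (x of thick_tube_center in the frame of wide_seat between -0.004 and 0.004 m and z of thick_tube_center in the frame of wide_seat between -0.003 and 0.003 m and y of thick_tube_center in the frame of wide_seat between -0.015 and 0.015 m and angle between the y axis of thick_tube_center and the y axis of wide_seat, either way round below 0.06 rad and x of thin_rod_center in the frame of narrow_seat between -0.004 and 0.004 m and z of thin_rod_center in the frame of narrow_seat between -0.003 and 0.003 m and y of thin_rod_center in the frame of narrow_seat between -0.015 and 0.015 m and angle between the y axis of thin_rod_center and the y axis of narrow_seat, either way round below 0.06 rad and value of joint strap below 0.08 rad and value of joint wing_nut below 1.2 rad), for 0.2 s.
3. the wing nut is tight with the strap over the seated rods (x of thick_tube_center in the frame of wide_seat between -0.004 and 0.004 m and z of thick_tube_center in the frame of wide_seat between -0.003 and 0.003 m and y of thick_tube_center in the frame of wide_seat between -0.015 and 0.015 m and angle between the y axis of thick_tube_center and the y axis of wide_seat, either way round below 0.06 rad and x of thin_rod_center in the frame of narrow_seat between -0.004 and 0.004 m and z of thin_rod_center in the frame of narrow_seat between -0.003 and 0.003 m and y of thin_rod_center in the frame of narrow_seat between -0.015 and 0.015 m and angle between the y axis of thin_rod_center and the y axis of narrow_seat, either way round below 0.06 rad and value of joint strap below 0.08 rad and value of joint wing_nut above 2.3 rad), for 0.2 s.
At the end, for the whole second after the job is handed in: Tube in the wide, rod in the narrow grooves (within 4 mm sideways, 3 mm in height, 15 mm lengthwise of the seat, 0.06 rad), let go and at rest; strap across both (under 0.08 rad); wing nut tight (over 2.3 rad) (all of step 3 and contact force between the fingers and thick_tube below 0.2 N and contact force between the fingers and thin_rod below 0.2 N and linear speed of each of thick_tube, thin_rod below 0.02 m/s); the robot touches nothing.
It fails at once if one of the bystanders (gauge, hammer, loupe, spool, bottle, brush) is moved more than 40 mm (distance of any of gauge, hammer, loupe, spool, red_bottle, brush from where it was at the start of the episode above 0.04 m).
It also fails if it takes over 72 s, if anything falls off the work surface, if the arm or the gripper's body presses on something with over 40 N, if the wrist force passes 120 N, or if a joint passes its speed limit or range.

## Working session

There is one attempt and no reset: what is moved stays moved. The work goes in short steps, Python scripts to look and compute and a tool call to move; the robot and the scene stay as the last step left them, time stands still between calls to the robot, and variables do not carry over. Pictures are saved under pics/ and viewed, and the job is handed in when it is done.

Besides the shell and the picture viewer there is one more tool, called after ">>>" as name(argument=value, ...) on one line, values as JSON. drive_tool: Moves the arm, as the interface text tells. Its arguments: {"type":"object","properties":{"motion":{"type":"array"},"grip_force":{"type":"number"}},"required":["motion"]}

```bash
ls; mkdir -p pics; python3 - <<'E'
from station import *
import cv2
print(get_state())
for n in ("side","top","wrist"):
    p,d=snapshot(n); cv2.imwrite(f"pics/{n}0.png",p)
    print(n,camera_info(n))
E
```

```text
pics
{'time': 0.0, 'joint_positions': array([ 1.03801534e+00,  1.51008974e-01,  1.43805625e+00,  7.61716657e-06,
        1.55382948e+00, -1.33971933e-01]), 'dq': array([ 1.04222058e-03,  1.30535679e-04,  1.98366023e-04,  6.02760865e-05,
       -5.03792950e-04,  9.72547443e-04]), 'joint_efforts': array([-3.61440521e-03, -7.13040161e+01, -5.70861375e+01, -5.05891348e-04,
        9.01724707e-03, -1.40986599e-04]), 'position': array([0.22316633, 0.52967303, 0.25564981]), 'orientation': array([ 1.98085714e-01,  9.80184486e-01, -6.13935996e-04, -2.16637033e-04]), 'wrist_force': array([ 0.74181902, -0.58844362,  0.77654856]), 'ft_torque': array([-0.03805429, -0.06423531,  0.01658599]), 'opening': 0.9963471328302693}
side {'intrinsics': array([[481.32042056,   0.        , 316.88542936],
       [  0.        , 481.32042056, 231.5779481 ],
       [  0.        ,   0.        ,   1.        ]]), 'rvec': array([ 0.27868242, -2.68748352,  1.38503154]), 'tvec': array([0.54775203, 0.10638818, 0.87786065])}
top {'intrinsics': array([[485.68378832,   0.        , 319.31170137],
       [  0.        , 485.68378832, 234.2921359 ],
       [  0.        ,   0.        ,   1.        ]]), 'rvec': array([ 2.11739566, -2.13850248,  0.2005023 ]), 'tvec': array([0.03910784, 0.5576361 , 0.90286677])}
wrist {'intrinsics': array([[363.97829985,   0.        , 319.45619104],
       [  0.        , 363.97829985, 236.82751053],
       [  0.        ,   0.        ,   1.        ]]), 'mount': array([[-2.36439167e-04, -9.53548451e-01, -3.01239600e-01,
         7.65916152e-02],
       [ 9.99999972e-01, -2.18948058e-04, -9.18258370e-05,
         1.52778832e-03],
       [ 2.16045590e-05, -3.01239613e-01,  9.53548475e-01,
        -1.17968200e-01],
       [ 0.00000000e+00,  0.00000000e+00,  0.00000000e+00,
         1.00000000e+00]])}
```

View pics/top0.png

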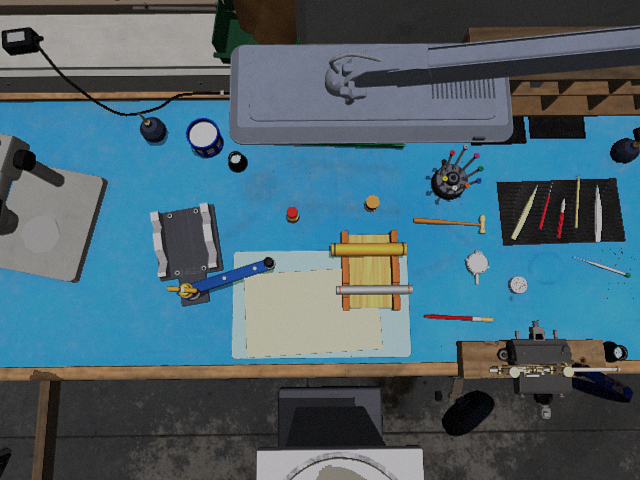

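View pics/side0.png

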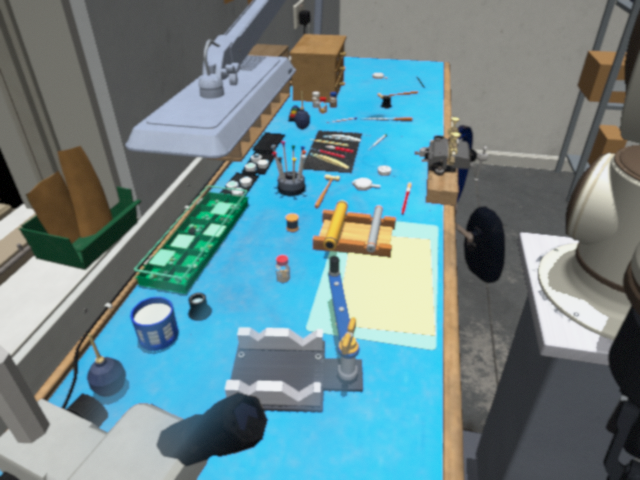

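```bash
cat > h.py <<'E'
from station import *
import numpy as np, cv2
from scipy.spatial.transform import Rotation as R
def cam(n,state=None):
    i=camera_info(n);K=i["intrinsics"]
    if n=="wrist":
        s=state or get_state()
        T=np.eye(4);T[:3,:3]=R.from_quat(s["orientation"]).as_matrix();T[:3,3]=s["position"]
        return K,T@i["mount"]
    Rm=cv2.Rodrigues(i["rvec"])[0];T=np.eye(4);T[:3,:3]=Rm.T;T[:3,3]=-Rm.T@np.ravel(i["tvec"]);return K,T
def atz(K,T,uv,z):
    d=T[:3,:3]@np.linalg.inv(K)@np.array([uv[0],uv[1],1.]);o=T[:3,3]
    return o+d*(z-o[2])/d[2]
def proj(K,T,p):
    q=np.linalg.inv(T)@np.append(p,1.);q=K@q[:3];return q[:2]/q[2]
def cloud(K,T,d):
    v,u=np.indices(d.shape);P=np.stack([(u-K[0,2])/K[0,0]*d,(v-K[1,2])/K[1,1]*d,d],-1)
    return P@T[:3,:3].T+T[:3,3]
E
python3 - <<'E'
from h import *
np.set_printoptions(precision=4,suppress=True)
p,d=snapshot("top");K,T=cam("top");print(T[:3,3])
C=cloud(K,T,d)
zz={"thick_tube_center":.033,"thin_rod_center":.029,"rest":0,"cradle":0,"wide_seat":.035,"narrow_seat":.039,"strap_knob":.082,"nut_wings":.09,"hammer":0,"gauge":0,"loupe":0,"spool":0,"red_bottle":0,"brush":0}
for k,z in zz.items():
    r=pinpoint(k,"top")[:2]
    for e in r:
        print(k,round(e["confidence"],2),np.array(e["xy"]),atz(K,T,e["xy"],z))
np.save("topd.npy",d)
lamp=C[60:140,240:500];print("lamp",lamp.reshape(-1,3).min(0),lamp.reshape(-1,3).max(0))
E
```

```text
[0.3846 0.0393 0.989 ]
thick_tube_center 0.77 [369.  251.2] [ 0.5262 -0.0651  0.033 ]
thin_rod_center 0.77 [375.4 290. ] [ 0.4495 -0.0759  0.029 ]
thin_rod_center 0.55 [293.8 214.5] [0.6033 0.0847 0.029 ]
rest 0.79 [367.3 271.6] [ 0.489 -0.064  0.   ]
rest 0.21 [268.9 262.2] [0.5103 0.1371 0.    ]
cradle 0.83 [189.  240.8] [0.5563 0.3023 0.    ]
cradle 0.64 [377.3 291.1] [ 0.4492 -0.0831  0.    ]
wide_seat 0.72 [183.  257.1] [0.5177 0.3036 0.035 ]
narrow_seat 0.91 [182.3 222.3] [0.5872 0.3067 0.039 ]
strap_knob 0.7 [271.8 260.5] [0.503  0.1236 0.082 ]
nut_wings 0.75 [181.9 289.7] [0.4495 0.2879 0.09  ]
hammer 0.88 [448.4 223.4] [ 0.5879 -0.2357 -0.    ]
hammer 0.46 [374.8 201.3] [ 0.6367 -0.0839  0.    ]
gauge 0.96 [476.1 266.9] [ 0.4964 -0.2872  0.    ]
loupe 0.77 [237.2 166.7] [0.7151 0.2062 0.    ]
loupe 0.54 [458.3 319.2] [ 0.3914 -0.2441 -0.    ]
spool 0.56 [369.8 201.9] [ 0.6355 -0.0734  0.    ]
spool 0.5 [458.2 313.9] [ 0.4019 -0.2445  0.    ]
red_bottle 0.59 [458.8 315.2] [ 0.3993 -0.2456  0.    ]
brush 0.67 [456.3 317.3] [ 0.3952 -0.2403  0.    ]
brush 0.28 [367.2 251.6] [ 0.5303 -0.0649  0.    ]
lamp [ 0.3846 -0.2392  0.29  ] [0.7787 0.1531 0.989 ]
```

View pics/wrist0.png

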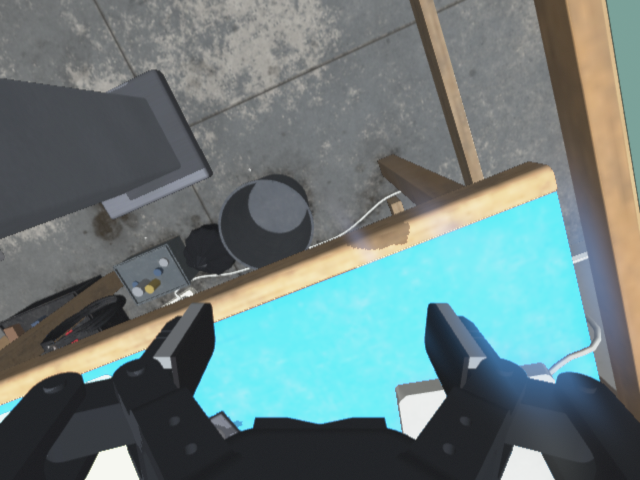

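```bash
python3 - <<'E'
from h import *
np.set_printoptions(precision=4,suppress=True)
d=np.load("topd.npy");K,T=cam("top");C=cloud(K,T,d)
p=cv2.imread("pics/top0.png")
a=p[180:330,130:430];cv2.imwrite("pics/crop.png",cv2.resize(a,(800,400),interpolation=cv2.INTER_CUBIC))
lamp=C[100:145,232:510].reshape(-1,3);m=lamp[:,2]>.15
print("lamp",lamp[m].min(0),lamp[m].max(0), np.percentile(lamp[m][:,2],[5,50]))
mic=C[100:280,0:105].reshape(-1,3);m=mic[:,2]>.1;print("mic",mic[m].min(0),mic[m].max(0))
for nm,x0,x1,y0,y1,z0,z1 in [("tube",.5,.56,-.16,.03,.036,.06),("rod",.42,.48,-.17,.01,.0315,.06),("cradlewalls",.49,.64,.22,.40,.034,.045),("knob",.46,.54,.09,.17,.08,.12),("nut",.4,.5,.24,.34,.092,.11),("strap",.4,.54,.09,.34,.055,.074)]:
    m=(C[...,0]>x0)&(C[...,0]<x1)&(C[...,1]>y0)&(C[...,1]<y1)&(C[...,2]>z0)&(C[...,2]<z1)
    P=C[m];
    if len(P)<5: print(nm,len(P));continue
    c=P.mean(0);r=cv2.minAreaRect((P[:,:2]*1000).astype(np.float32))
    print(nm,len(P),c,P.min(0),P.max(0),r)
E
```

```text
lamp [ 0.3846 -0.2584  0.284 ] [0.7221 0.1664 0.989 ] [0.2907 0.3148]
mic [0.3846 0.0393 0.1002] [0.7005 0.5992 0.989 ]
tube 925 [ 0.5295 -0.0628  0.043 ] [ 0.5172 -0.1379  0.036 ] [0.5427 0.0109 0.0499] ((529.973388671875, -63.44915008544922), (148.73123168945312, 24.47939682006836), 89.49518585205078)
rod 635 [ 0.4502 -0.0728  0.0361] [ 0.4419 -0.1473  0.0315] [0.4589 0.0021 0.0421] ((450.48150634765625, -72.6279525756836), (16.544466018676758, 149.5044708251953), 0.33176353573799133)
cradlewalls 641 [0.566  0.3028 0.038 ] [0.49   0.2359 0.034 ] [0.6269 0.3727 0.0435] ((553.2452392578125, 304.68548583984375), (132.20704650878906, 117.44210052490234), 9.95198917388916)
knob 80 [0.4989 0.1286 0.0956] [0.491  0.1206 0.0807] [0.5077 0.1369 0.1005] ((499.30914306640625, 129.15391540527344), (16.351099014282227, 16.522214889526367), 63.070247650146484)
nut 136 [0.4495 0.2859 0.0987] [0.4444 0.2584 0.0927] [0.456  0.3141 0.1031] ((449.5863342285156, 286.14886474609375), (55.46907424926758, 8.959125518798828), 84.41596984863281)
strap 956 [0.4736 0.2091 0.0654] [0.4355 0.1201 0.0587] [0.5073 0.3    0.0737] ((471.5521240234375, 209.80076599121094), (30.075382232666016, 189.18905639648438), 16.14214515686035)
```

View pics/crop.png

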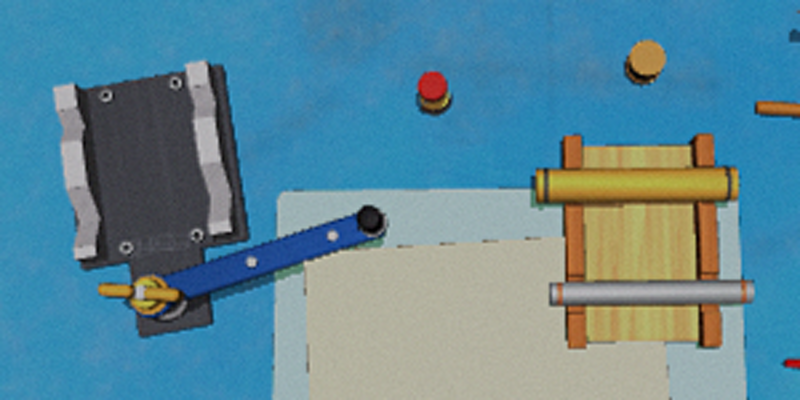

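```bash
cat > fit.py <<'E'
from h import *
from scipy.optimize import least_squares
def fit(C,x0=(.556,.304,.16),hi=.05):
    P=C.reshape(-1,3)
    P=P[(P[:,2]>-.01)&(P[:,2]<hi)&(np.hypot(P[:,0]-x0[0],P[:,1]-x0[1])<.1)]
    def f(q):
        c,s=np.cos(q[2]),np.sin(q[2]);dx=P[:,0]-q[0];dy=P[:,1]-q[1]
        x=c*dx+s*dy;y=-s*dx+c*dy
        top=.039-np.maximum(0,.0225-abs(x+.035))-np.maximum(0,.0125-abs(x-.035))
        w=1/(1+np.exp((abs(abs(y)-.05)-.008)/.0008))
        z=.008+w*(top-.008)
        ok=(abs(x)<.064)&(abs(y)<.062)
        return np.where(ok,z-P[:,2],0.005)
    # Nelder style
    from scipy.optimize import minimize
    g=lambda q:np.abs(f(q)).clip(0,.02).mean()
    r=minimize(g,x0,method="Nelder-Mead",options=dict(initial_simplex=[x0,[x0[0]+.006,x0[1],x0[2]],[x0[0],x0[1]+.006,x0[2]],[x0[0],x0[1],x0[2]+.05]]))
    return r.x,r.fun
E
python3 - <<'E'
from fit import *
np.set_printoptions(precision=4,suppress=True)
d=np.load("topd.npy");K,T=cam("top");C=cloud(K,T,d)
for x0 in [(.556,.304,.16),(.552,.300,.12),(.556,.304,.2)]:
    q,e=fit(C,x0);print(q,e)
q,e=fit(C)
Q=lambda x,y:q[:2]+np.array([np.cos(q[2])*x-np.sin(q[2])*y,np.sin(q[2])*x+np.cos(q[2])*y])
print("wide",Q(-.035,0),"narrow",Q(.035,0),"post",Q(-.105,0))
m=(C[...,2]>.2)&(C[...,2]<.5)&(d>0)
m[:, :225]=0
P=C[m];print("lamp min",P.min(0),P.max(0)); 
for x in (.58,.6,.62,.64):print(x,(P[:,0]<x).sum(), P[P[:,0]<x][:,1:].mean(0))
p,d=snapshot("side");K,T=cam("side");C=cloud(K,T,d)
m=np.zeros(d.shape,bool);m[30:165,120:300]=1
m&=(C[...,2]>.15)&(C[...,2]<.33)&(C[...,0]<.8);P=C[m];print("side lamp",len(P),P.min(0),np.percentile(P,1,0),P.max(0))
E
```

```text
[0.5535 0.3049 0.1736] 0.0036550131582913535
[0.5535 0.3049 0.1745] 0.003631270150681908
[0.5535 0.3049 0.1738] 0.003653785649617763
wide [0.519  0.2989] narrow [0.5879 0.311 ] post [0.4501 0.2868]
lamp min [ 0.6536 -0.5355  0.2   ] [0.963  0.172  0.4211]
0.58 0 [nan nan]
0.6 0 [nan nan]
0.62 0 [nan nan]
0.64 0 [nan nan]
side lamp 8760 [ 0.6559 -0.8392  0.1502] [ 0.6571 -0.2395  0.2869] [0.8    0.1754 0.33  ]<stdin>:12: RuntimeWarning: Mean of empty slice.
  ret = um.true_divide(
```

```bash
cat > plan.py <<'E'
from h import *
import sys
def plan(way,step=50.,dyaw=.15):
    """way: list of (x,y,z,yaw of tool x)"""
    s=get_state();p=s["position"].copy();Rm=R.from_quat(s["orientation"])
    print("now",np.round(s["position"],4),"yaw",round(float(np.arctan2(*Rm.as_matrix()[1::-1,0])),3),"t",round(s["time"],2),"op",round(s["opening"],3),"F",np.round(s["wrist_force"],1),"q",np.round(s["joint_positions"],2))
    for w in way:
        q=np.array(w[:3],float);yw=w[3]
        X=np.array([np.cos(yw),np.sin(yw),0]);Z=np.array([0,0,-1.]);Y=np.cross(Z,X)
        Rt=R.from_matrix(np.stack([X,Y,Z],1));rv=(Rm.inv()*Rt).as_rotvec()
        n=max(1,int(np.ceil(max(np.linalg.norm(q-p)*1000/step,np.linalg.norm(rv)/dyaw-1e-6))))
        print("->",w,n)
        for k in range(n):
            a=(Rm*R.from_rotvec(rv*k/n)).inv().apply((q-p)/n)*1000
            print("  ",[ [round(float(v),1) for v in a],[round(float(v),3) for v in rv/n]])
        p=q;Rm=Rt
if __name__=="__main__":
    plan(eval(sys.argv[1]),*(float(a) for a in sys.argv[2:]))
E
python3 plan.py "[(.53,-.063,.17,1.571)]" 57
```

```text
now [0.2233 0.5298 0.2563] yaw 2.743 t 0.95 op 0.998 F [1.1 0.1 0.2] q [ 1.04  0.15  1.44 -0.    1.55 -0.13]
-> (0.53, -0.063, 0.17, 1.571) 12
   [[-42.7, -35.6, 7.2], [-0.0, 0.0, 0.098]]
   [[-46.0, -31.3, 7.2], [-0.0, 0.0, 0.098]]
   [[-48.8, -26.6, 7.2], [-0.0, 0.0, 0.098]]
   [[-51.2, -21.7, 7.2], [-0.0, 0.0, 0.098]]
   [[-53.1, -16.6, 7.2], [-0.0, 0.0, 0.098]]
   [[-54.4, -11.4, 7.2], [-0.0, 0.0, 0.098]]
   [[-55.3, -6.0, 7.2], [-0.0, 0.0, 0.098]]
   [[-55.6, -0.6, 7.2], [-0.0, 0.0, 0.098]]
   [[-55.4, 4.8, 7.2], [-0.0, 0.0, 0.098]]
   [[-54.7, 10.2, 7.2], [-0.0, 0.0, 0.098]]
   [[-53.4, 15.5, 7.2], [-0.0, 0.0, 0.098]]
   [[-51.7, 20.6, 7.2], [-0.0, 0.0, 0.098]]
```

>>> drive_tool(motion=[[[-43,-36,7],[0,0,0.098],-0.3],[[-46,-31,7],[0,0,0.098],-0.3],[[-49,-27,7],[0,0,0.098],-0.3],[[-51,-22,7],[0,0,0.098],-0.3],[[-53,-17,7],[0,0,0.098],-0.3],[[-54,-11,7],[0,0,0.098],-0.3],[[-55,-6,7],[0,0,0.098],-0.3],[[-56,-1,7],[0,0,0.098],-0.3],[[-55,5,7],[0,0,0.098],-0.3],[[-55,10,7],[0,0,0.098],-0.3],[[-53,15,7],[0,0,0.098],-0.3],[[-52,21,7],[0,0,0.098],-0.3]], grip_force=40)

```text
time: 2.45
position: [0.526, -0.0849, 0.1716]
orientation: [0.72, 0.694, 0.003, 0.002]
wrist_force: [0.4, 0.9, 0.3]
opening: 0.649
```

```bash
python3 plan.py "[(.53,-.063,.12,1.571)]" 40
```

```text
now [ 0.526  -0.0849  0.1716] yaw 1.534 t 2.45 op 0.649 F [0.4 0.9 0.3] q [-0.31  0.1   1.66  0.    1.37 -0.27]
-> (0.53, -0.063, 0.12, 1.571) 2
   [[11.0, 1.4, 25.8], [0.003, -0.001, -0.018]]
   [[11.0, 1.7, 25.8], [0.003, -0.001, -0.018]]
```

>>> drive_tool(motion=[[[11,1,25],[0,0,-0.018],-0.3],[[11,2,10],[0,0,-0.018],-0.3],[[0,0,0],[0,0,0],-0.3]])

```text
time: 2.82
position: [0.531, -0.0658, 0.1353]
orientation: [0.709, 0.705, 0.003, 0.002]
wrist_force: [0.3, 0.2, -0.2]
opening: 0.656
```

```bash
python3 - <<'E'
from h import *
np.set_printoptions(precision=4,suppress=True)
s=get_state();p,d=snapshot("wrist");cv2.imwrite("pics/w1.png",p);K,T=cam("wrist",s);C=cloud(K,T,d)
for nm,x0,x1,y0,y1,z0,z1 in [("tube",.5,.56,-.16,.03,.036,.06),("rod",.42,.48,-.17,.01,.0315,.06)]:
    m=(C[...,0]>x0)&(C[...,0]<x1)&(C[...,1]>y0)&(C[...,1]<y1)&(C[...,2]>z0)&(C[...,2]<z1)
    P=C[m];
    if len(P)<5: print(nm,len(P));continue
    print(nm,len(P),P.mean(0),P.min(0),P.max(0),cv2.minAreaRect((P[:,:2]*1000).astype(np.float32)))
E
python3 plan.py "[(.53,-.063,.04,1.571)]" 40
```

```text
tube 9265 [ 0.5327 -0.0535  0.0437] [ 0.5201 -0.1369  0.036 ] [0.5457 0.0136 0.0479] ((532.8919067382812, -61.643043518066406), (25.40091896057129, 150.57664489746094), 0.08162697404623032)
rod 5086 [ 0.4543 -0.0518  0.0365] [ 0.4443 -0.1311  0.0315] [0.4624 0.0046 0.04  ] ((453.6510925292969, -63.220314025878906), (17.906877517700195, 135.73886108398438), 0.372091680765152)
now [ 0.5311 -0.066   0.1358] yaw 1.565 t 2.88 op 0.651 F [-0.5 -0.2 -0.6] q [-0.27  0.14  1.7   0.    1.3  -0.26]
-> (0.53, -0.063, 0.04, 1.571) 3
   [[1.0, -0.6, 31.9], [0.002, -0.0, -0.002]]
   [[1.0, -0.5, 31.9], [0.002, -0.0, -0.002]]
   [[1.0, -0.4, 31.9], [0.002, -0.0, -0.002]]
```

View pics/w1.png

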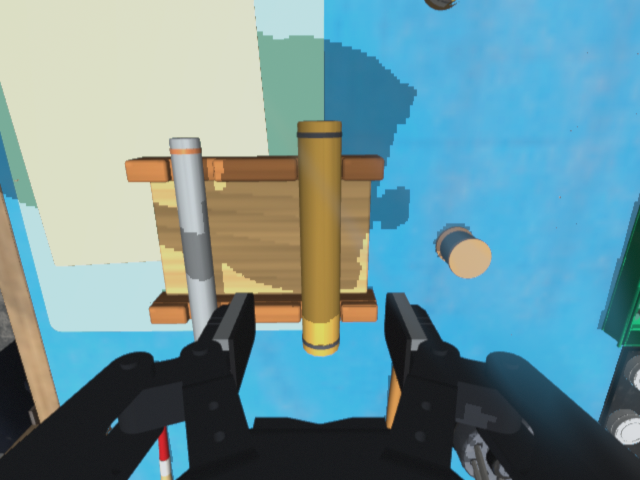

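>>> drive_tool(motion=[[[1,0,32],[0,0,0],-0.3],[[1,0,32],[0,0,0],-0.3],[[0,0,30],[0,0,0],-0.3],[[0,0,0],[0,0,0],-0.3]])

```text
time: 3.38
position: [0.5338, -0.0628, 0.0447]
orientation: [0.708, 0.706, 0.004, 0.005]
wrist_force: [-0.1, 1.0, 1.2]
opening: 0.652
```

```bash
python3 plan.py "[(.531,-.063,.04,1.571)]" 40
```

```text
now [ 0.5338 -0.0628  0.0447] yaw 1.569 t 3.38 op 0.652 F [-0.1  1.   1.2] q [-0.26  0.23  1.79  0.    1.1  -0.26]
-> (0.531, -0.063, 0.04, 1.571) 1
   [[-0.2, -2.9, 4.6], [0.014, 0.001, -0.002]]
```

>>> drive_tool(motion=[[[0,-2,5],[0.013,0,0],-0.3],[[0,0,0],[0,0,0],0.2],[[0,0,0],[0,0,0],1],[[0,0,0],[0,0,0],1],[[0,0,0],[0,0,0],1],[[0,0,0],[0,0,0],1]])

```text
time: 4.12
position: [0.5336, -0.063, 0.0439]
orientation: [0.707, 0.707, 0.001, 0.003]
wrist_force: [0.4, 0.8, -2.1]
opening: 0.292
```

```bash
python3 plan.py "[(.532,-.063,.15,1.571)]" 40
```

```text
now [ 0.5336 -0.063   0.0439] yaw 1.57 t 4.12 op 0.292 F [ 0.4  0.8 -2.1] q [-0.26  0.24  1.79 -0.    1.11 -0.26]
-> (0.532, -0.063, 0.15, 1.571) 3
   [[-0.1, -0.3, -35.4], [0.002, 0.001, -0.0]]
   [[-0.1, -0.4, -35.4], [0.002, 0.001, -0.0]]
   [[-0.0, -0.5, -35.4], [0.002, 0.001, -0.0]]
```

>>> drive_tool(motion=[[[0,0,-36],[0,0,0],1],[[0,0,-36],[0,0,0],1],[[0,0,-36],[0,0,0],1],[[0,0,0],[0,0,0],1]])

```text
time: 4.62
position: [0.5325, -0.0626, 0.1543]
orientation: [0.708, 0.707, 0.0, 0.002]
wrist_force: [0.7, -0.3, -2.6]
opening: 0.287
```

```bash
python3 plan.py "[(.519,.299,.15,1.745)]" 45
```

```text
now [ 0.5325 -0.0626  0.1543] yaw 1.57 t 4.62 op 0.287 F [ 0.7 -0.3 -2.6] q [-0.26  0.12  1.68 -0.    1.34 -0.26]
-> (0.519, 0.299, 0.15, 1.745) 9
   [[40.2, -1.5, 0.4], [0.0, 0.0, -0.019]]
   [[40.2, -0.8, 0.4], [0.0, 0.0, -0.019]]
   [[40.2, 0.0, 0.4], [0.0, 0.0, -0.019]]
   [[40.2, 0.8, 0.4], [0.0, 0.0, -0.019]]
   [[40.2, 1.6, 0.4], [0.0, 0.0, -0.019]]
   [[40.1, 2.4, 0.4], [0.0, 0.0, -0.019]]
   [[40.1, 3.2, 0.4], [0.0, 0.0, -0.019]]
   [[40.0, 3.9, 0.5], [0.0, 0.0, -0.019]]
   [[39.9, 4.7, 0.5], [0.0, 0.0, -0.019]]
```

>>> drive_tool(motion=[[[40,-1,0],[0,0,-0.019],1],[[40,-1,0],[0,0,-0.019],1],[[40,0,0],[0,0,-0.019],1],[[40,1,0],[0,0,-0.019],1],[[40,2,0],[0,0,-0.019],1],[[40,2,0],[0,0,-0.019],1],[[40,3,0],[0,0,-0.019],1],[[40,4,0],[0,0,-0.019],1],[[36,5,0],[0,0,-0.019],1],[[0,0,0],[0,0,0],1]])

```text
time: 5.88
position: [0.5163, 0.3042, 0.1418]
orientation: [0.643, 0.766, -0.005, -0.002]
wrist_force: [0.0, -0.5, -2.8]
opening: 0.287
```

```bash
python3 - <<'E'
from fit import *
np.set_printoptions(precision=4,suppress=True)
s=get_state();p,d=snapshot("wrist");cv2.imwrite("pics/w2.png",p);K,T=cam("wrist",s);C=cloud(K,T,d)
print(fit(C,(.5535,.305,.174)))
for nm in ("thick_tube_center","wide_seat"):
    for e in pinpoint(nm,"wrist")[:1]: print(nm,e,atz(K,T,e["xy"],.035 if "seat" in nm else s["position"][2]-.011))
P=C.reshape(-1,3);z=s["position"][2];m=(P[:,2]>z-.02)&(P[:,2]<z+.01)&(np.hypot(P[:,0]-.519,P[:,1]-.3)<.085);P=P[m]
print(len(P),P.min(0),P.max(0))
E
python3 plan.py "[(.519,.299,.048,1.745)]" 35
```

```text
(array([0.5557, 0.3067, 0.1746]), np.float64(0.0035004021511218244))
thick_tube_center {'xy': [320.7, 326.4], 'confidence': 0.68} [0.518  0.3039 0.1308]
22395 [0.4906 0.261  0.1218] [0.5419 0.3811 0.1518]
now [0.5169 0.3017 0.1424] yaw 1.741 t 6.03 op 0.293 F [ 0.7 -0.1 -1.7] q [ 0.4   0.27  1.53 -0.    1.35  0.23]
-> (0.519, 0.299, 0.048, 1.745) 3
   [[-0.9, 0.8, 31.5], [-0.003, 0.001, -0.001]]
   [[-0.9, 0.7, 31.5], [-0.003, 0.001, -0.001]]
   [[-1.0, 0.6, 31.5], [-0.003, 0.001, -0.001]]
```

View pics/w2.png

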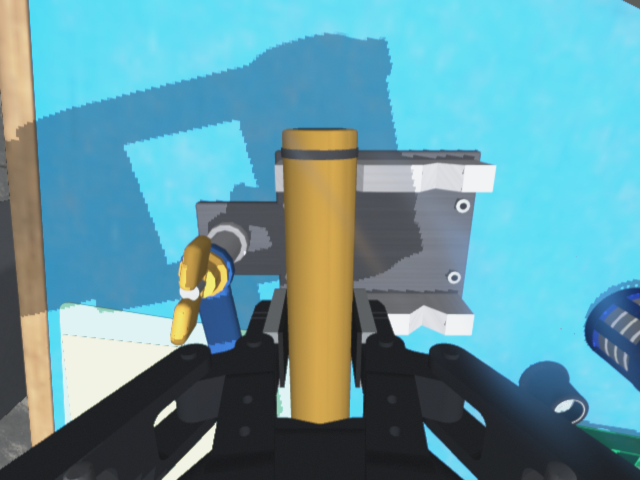

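>>> drive_tool(motion=[[[-1,1,30],[0,0,0],1],[[0,1,30],[0,0,0],1],[[0,1,24],[0,0,0],1],[[0,0,0],[0,0,0],1]])

```text
time: 6.52
position: [0.5202, 0.2967, 0.0563]
orientation: [0.646, 0.763, -0.005, -0.001]
wrist_force: [0.3, 0.4, -2.5]
opening: 0.284
```

```bash
python3 plan.py "[(.520,.300,.047,1.745)]" 35
```

```text
now [0.5202 0.2967 0.0563] yaw 1.736 t 6.53 op 0.284 F [ 0.3  0.4 -2.5] q [ 0.39  0.35  1.62 -0.    1.19  0.23]
-> (0.52, 0.3, 0.047, 1.745) 1
   [[3.3, 0.4, 9.3], [-0.009, 0.004, -0.009]]
```

>>> drive_tool(motion=[[[3,0,5],[-0.008,0,-0.008],1],[[0,0,4],[0,0,0],1],[[0,0,0],[0,0,0],1]])

```text
time: 6.9
position: [0.5208, 0.2994, 0.0493]
orientation: [0.643, 0.765, -0.0, 0.002]
wrist_force: [0.4, -0.2, -2.4]
opening: 0.289
```

```bash
python3 plan.py "[(.520,.300,.047,1.745)]" 35
```

```text
now [0.5208 0.2994 0.0493] yaw 1.744 t 6.9 op 0.289 F [ 0.4 -0.2 -2.4] q [ 0.4   0.35  1.63 -0.    1.16  0.22]
-> (0.52, 0.3, 0.047, 1.745) 1
   [[0.7, -0.7, 2.3], [0.003, 0.004, -0.001]]
```

Lower until contact, then release to a modest opening.

>>> drive_tool(motion=[[[1,-1,3],[0,0,0],1],[[0,0,2],[0,0,0],1],[[0,0,0],[0,0,0],1]])

```text
time: 7.28
position: [0.5199, 0.3006, 0.0453]
orientation: [0.643, 0.766, 0.001, 0.003]
wrist_force: [-2.3, -1.3, -1.5]
opening: 0.286
```

>>> drive_tool(motion=[[[0,0,0],[0,0,0],0.2],[[0,0,0],[0,0,0],0.0],[[0,0,0],[0,0,0],-0.1],[[0,0,0],[0,0,0],-0.1]])

```text
time: 7.78
position: [0.5206, 0.3008, 0.0459]
orientation: [0.643, 0.766, 0.001, 0.003]
wrist_force: [0.7, 0.1, 1.4]
opening: 0.553
```

```bash
python3 plan.py "[(.520,.300,.15,1.745)]" 35
```

```text
now [0.5206 0.3008 0.0459] yaw 1.744 t 7.78 op 0.553 F [0.7 0.1 1.4] q [ 0.4   0.35  1.63 -0.    1.15  0.23]
-> (0.52, 0.3, 0.15, 1.745) 3
   [[-0.3, -0.0, -34.7], [0.002, 0.001, -0.0]]
   [[-0.3, -0.1, -34.7], [0.002, 0.001, -0.0]]
   [[-0.3, -0.2, -34.7], [0.002, 0.001, -0.0]]
```

>>> drive_tool(motion=[[[0,0,-35],[0,0,0],-0.1],[[0,0,-35],[0,0,0],-0.1],[[0,0,-35],[0,0,0],-0.1],[[0,0,0],[0,0,0],-0.1]])

```text
time: 8.28
position: [0.5194, 0.3009, 0.1533]
orientation: [0.643, 0.766, 0.001, 0.003]
wrist_force: [0.6, -0.5, 0.5]
opening: 0.551
```

```bash
python3 - <<'E'
from h import *
np.set_printoptions(precision=4,suppress=True)
s=get_state();p,d=snapshot("wrist");cv2.imwrite("pics/w3.png",p);K,T=cam("wrist",s);C=cloud(K,T,d)
P=C.reshape(-1,3);m=(P[:,2]>.043)&(P[:,2]<.052)&(np.hypot(P[:,0]-.519,P[:,1]-.3)<.085);P=P[m]
print(len(P),P.min(0),P.max(0),P[:,2].mean(),cv2.minAreaRect((P[:,:2]*1000).astype(np.float32)))
E
python3 plan.py "[(.453,-.072,.15,1.571)]" 45
```

```text
6672 [0.4495 0.2267 0.043 ] [0.5434 0.3771 0.0501] 0.0465832153144172 ((491.5044860839844, 296.6026611328125), (81.70989990234375, 150.6927947998047), 9.98818588256836)
now [0.5188 0.3006 0.1516] yaw 1.744 t 8.32 op 0.551 F [-0.2  0.4 -0.2] q [ 0.4   0.26  1.53 -0.    1.36  0.23]
-> (0.453, -0.072, 0.15, 1.571) 9
   [[-39.5, -14.3, 0.3], [0.0, 0.0, 0.019]]
   [[-39.8, -13.6, 0.3], [0.0, 0.0, 0.019]]
   [[-40.0, -12.8, 0.3], [0.0, 0.0, 0.019]]
   [[-40.3, -12.0, 0.3], [0.0, 0.0, 0.019]]
   [[-40.5, -11.2, 0.2], [0.0, 0.0, 0.019]]
   [[-40.7, -10.5, 0.2], [0.0, 0.0, 0.019]]
   [[-40.9, -9.7, 0.2], [0.0, 0.0, 0.019]]
   [[-41.1, -8.9, 0.2], [0.0, 0.0, 0.019]]
   [[-41.3, -8.1, 0.2], [0.0, 0.0, 0.019]]
```

View pics/w3.png

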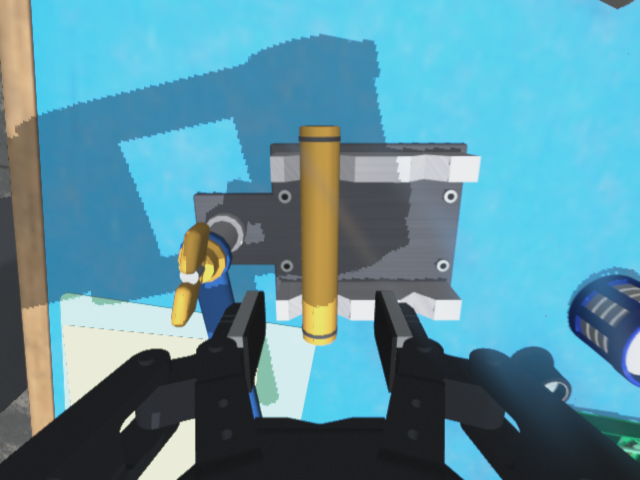

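>>> drive_tool(motion=[[[-40,-14,0],[0,0,0.019],-0.1],[[-40,-14,0],[0,0,0.019],-0.1],[[-40,-13,0],[0,0,0.019],-0.1],[[-40,-12,0],[0,0,0.019],-0.1],[[-40,-11,0],[0,0,0.019],-0.1],[[-41,-10,0],[0,0,0.019],-0.1],[[-41,-10,0],[0,0,0.019],-0.1],[[-41,-9,0],[0,0,0.019],-0.1],[[-36,-8,0],[0,0,0.019],-0.1],[[0,0,0],[0,0,0],-0.1]])

```text
time: 9.57
position: [0.4451, -0.0773, 0.1413]
orientation: [0.708, 0.706, -0.006, -0.004]
wrist_force: [-0.1, 1.0, -0.6]
opening: 0.549
```

```bash
python3 plan.py "[(.452,-.072,.036,1.571)]" 40
```

```text
now [ 0.4451 -0.0773  0.1413] yaw 1.568 t 9.57 op 0.549 F [-0.1  1.  -0.6] q [-0.34 -0.03  1.87 -0.01  1.32 -0.33]
-> (0.452, -0.072, 0.036, 1.571) 3
   [[1.9, 2.8, 35.1], [-0.005, 0.001, -0.001]]
   [[1.8, 2.6, 35.1], [-0.005, 0.001, -0.001]]
   [[1.8, 2.5, 35.1], [-0.005, 0.001, -0.001]]
```

>>> drive_tool(motion=[[[2,3,34],[-0.005,0,0],-0.1],[[2,3,34],[-0.005,0,0],-0.1],[[2,1,28],[-0.005,0,0],-0.1],[[0,0,0],[0,0,0],-0.1]])

```text
time: 10.07
position: [0.45, -0.0693, 0.0401]
orientation: [0.708, 0.706, -0.001, -0.0]
wrist_force: [0.3, -0.0, 1.6]
opening: 0.549
```

```bash
python3 plan.py "[(.452,-.072,.039,1.571)]" 40
```

```text
now [ 0.45   -0.0693  0.0401] yaw 1.569 t 10.07 op 0.549 F [ 0.3 -0.   1.6] q [-0.32  0.09  1.97 -0.    1.08 -0.32]
-> (0.452, -0.072, 0.039, 1.571) 1
   [[-2.7, 2.0, 1.1], [-0.002, 0.001, -0.002]]
```

>>> drive_tool(motion=[[[-3,2,1],[0,0,0],0.2],[[0,0,0],[0,0,0],0.5],[[0,0,0],[0,0,0],1],[[0,0,0],[0,0,0],1],[[0,0,0],[0,0,0],1]])

```text
time: 10.7
position: [0.4533, -0.0724, 0.0417]
orientation: [0.708, 0.707, -0.0, 0.001]
wrist_force: [-0.3, 0.1, -1.7]
opening: 0.19
```

>>> drive_tool(motion=[[[0,0,-38],[0,0,0],1],[[0,0,-38],[0,0,0],1],[[0,0,-38],[0,0,0],1],[[0,0,0],[0,0,0],1]])

```text
time: 11.2
position: [0.4527, -0.0721, 0.1589]
orientation: [0.708, 0.706, -0.001, 0.0]
wrist_force: [-0.0, 0.7, -2.9]
opening: 0.196
```

```bash
python3 - <<'E'
from h import *
np.set_printoptions(precision=4,suppress=True)
s=get_state();p,d=snapshot("wrist");cv2.imwrite("pics/w4.png",p);K,T=cam("wrist",s);C=cloud(K,T,d)
q=s["position"];P=C.reshape(-1,3);m=(abs(P[:,2]-q[2]+.004)<.004)&(abs(P[:,0]-q[0])<.012)&(abs(P[:,1]-q[1])<.1);P=P[m]
print(q,len(P),P.min(0),P.max(0))
E
python3 plan.py "[(.453,.05,.15,1.571),(.589,.312,.15,1.745)]" 45
```

```text
[ 0.4527 -0.0721  0.1589] 12888 [ 0.4407 -0.1155  0.1509] [0.4646 0.0044 0.1589]
now [ 0.452  -0.0719  0.1573] yaw 1.569 t 11.25 op 0.195 F [ 0.5  0.3 -3. ] q [-0.33 -0.04  1.84 -0.    1.34 -0.32]
-> (0.453, 0.05, 0.15, 1.571) 3
   [[40.6, 0.3, 2.4], [-0.001, 0.0, -0.001]]
   [[40.6, 0.3, 2.4], [-0.001, 0.0, -0.001]]
   [[40.6, 0.3, 2.4], [-0.001, 0.0, -0.001]]
-> (0.589, 0.312, 0.15, 1.745) 7
   [[37.4, 19.4, 0.0], [0.0, 0.0, -0.025]]
   [[36.9, 20.4, 0.0], [0.0, 0.0, -0.025]]
   [[36.4, 21.3, 0.0], [0.0, 0.0, -0.025]]
   [[35.9, 22.2, 0.0], [0.0, 0.0, -0.025]]
   [[35.3, 23.1, 0.0], [0.0, 0.0, -0.025]]
   [[34.7, 23.9, 0.0], [0.0, 0.0, -0.025]]
   [[34.1, 24.8, 0.0], [0.0, 0.0, -0.025]]
```

View pics/w4.png

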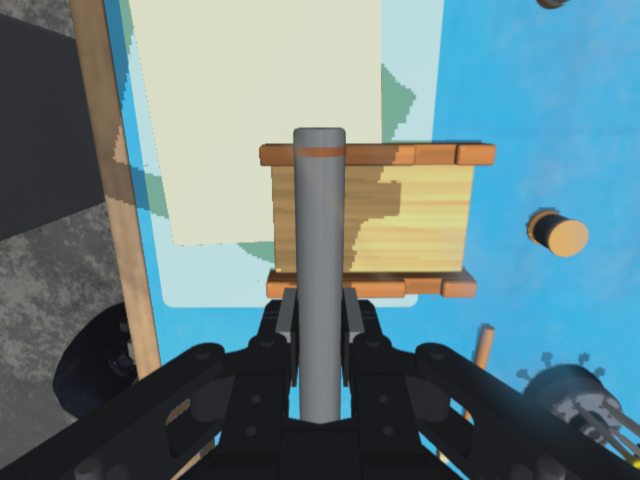

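>>> drive_tool(motion=[[[40,0,0],[0,0,0],1],[[40,0,0],[0,0,0],1],[[40,0,0],[0,0,0],1],[[37,19,0],[0,0,-0.025],1],[[37,20,0],[0,0,-0.025],1],[[36,21,0],[0,0,-0.025],1],[[36,22,0],[0,0,-0.025],1],[[35,23,0],[0,0,-0.025],1],[[35,24,0],[0,0,-0.025],1],[[31,23,0],[0,0,-0.025],1],[[0,0,0],[0,0,0],1]])

```text
time: 12.62
position: [0.5839, 0.3172, 0.1368]
orientation: [0.642, 0.767, -0.009, -0.007]
wrist_force: [0.3, -0.5, -3.1]
opening: 0.194
```

```bash
python3 - <<'E'
from fit import *
np.set_printoptions(precision=4,suppress=True)
s=get_state();p,d=snapshot("wrist");cv2.imwrite("pics/w5.png",p)
p,d=snapshot("top");cv2.imwrite("pics/top5.png",p)
E
python3 plan.py "[(.590,.311,.054,1.745)]" 35
```

```text
now [0.5833 0.3153 0.1373] yaw 1.746 t 12.72 op 0.195 F [-0.2 -0.4 -2.4] q [0.38 0.41 1.36 0.   1.4  0.2 ]
-> (0.59, 0.311, 0.054, 1.745) 3
   [[-1.8, 2.6, 27.7], [-0.008, 0.0, 0.0]]
   [[-1.8, 2.4, 27.7], [-0.008, 0.0, 0.0]]
   [[-1.8, 2.2, 27.8], [-0.008, 0.0, 0.0]]
```

View pics/w5.png

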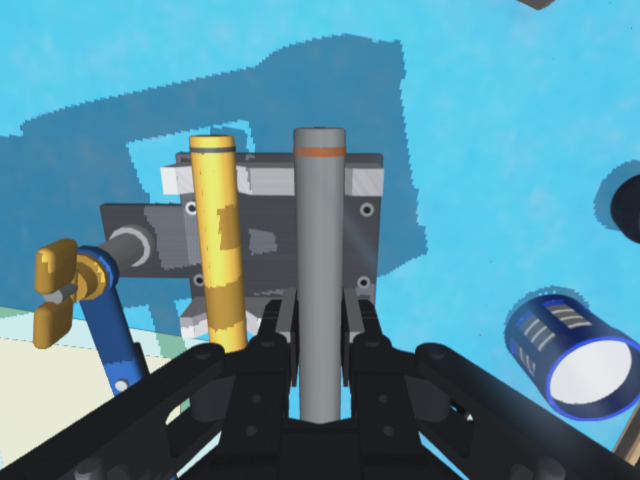

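>>> drive_tool(motion=[[[-2,3,26],[-0.008,0,0],1],[[-2,2,26],[-0.008,0,0],1],[[-1,2,20],[-0.006,0,0],1],[[0,0,0],[0,0,0],1]])

```text
time: 13.22
position: [0.5884, 0.3073, 0.0621]
orientation: [0.644, 0.765, -0.002, -0.0]
wrist_force: [-0.5, -0.2, -2.4]
opening: 0.19
```

```bash
python3 plan.py "[(.589,.311,.052,1.745)]" 35
```

```text
now [0.5884 0.3073 0.0621] yaw 1.742 t 13.22 op 0.19 F [-0.5 -0.2 -2.4] q [ 0.37  0.46  1.44 -0.    1.24  0.2 ]
-> (0.589, 0.311, 0.052, 1.745) 1
   [[3.6, 1.3, 10.1], [-0.004, 0.002, -0.003]]
```

>>> drive_tool(motion=[[[4,1,5],[-0.004,0,-0.003],1],[[0,0,4],[0,0,0],1],[[0,0,2],[0,0,0],1],[[0,0,0],[0,0,0],1]])

```text
time: 13.72
position: [0.5892, 0.3114, 0.0529]
orientation: [0.643, 0.766, 0.001, 0.002]
wrist_force: [1.2, -0.1, -2.3]
opening: 0.191
```

```bash
python3 plan.py "[(.589,.311,.052,1.745)]" 35
```

```text
now [0.5892 0.3114 0.0529] yaw 1.745 t 13.72 op 0.191 F [ 1.2 -0.1 -2.3] q [ 0.37  0.47  1.45 -0.    1.22  0.2 ]
-> (0.589, 0.311, 0.052, 1.745) 1
   [[-0.3, -0.2, 0.9], [0.003, 0.002, -0.0]]
```

>>> drive_tool(motion=[[[0,0,2],[0,0,0],1],[[0,0,1],[0,0,0],1],[[0,0,0],[0,0,0],1]])

```text
time: 14.1
position: [0.5893, 0.3114, 0.0511]
orientation: [0.643, 0.766, 0.001, 0.002]
wrist_force: [-1.2, -0.5, -1.9]
opening: 0.193
```

>>> drive_tool(motion=[[[0,0,0],[0,0,0],0.45],[[0,0,0],[0,0,0],0.2],[[0,0,0],[0,0,0],0.0],[[0,0,0],[0,0,0],0.0]])

```text
time: 14.6
position: [0.5897, 0.3116, 0.0513]
orientation: [0.643, 0.766, 0.001, 0.002]
wrist_force: [-0.4, -0.1, -0.3]
opening: 0.501
```

>>> drive_tool(motion=[[[0,0,-35],[0,0,0],0],[[0,0,-35],[0,0,0],0],[[0,0,-35],[0,0,0],0],[[0,0,0],[0,0,0],0]])

```text
time: 15.1
position: [0.589, 0.3116, 0.1589]
orientation: [0.643, 0.766, 0.001, 0.002]
wrist_force: [-0.6, -0.0, -0.3]
opening: 0.499
```

```bash
python3 - <<'E'
from fit import *
np.set_printoptions(precision=4,suppress=True)
s=get_state();p,d=snapshot("wrist");cv2.imwrite("pics/w6.png",p);K,T=cam("wrist",s);C=cloud(K,T,d)
P=C.reshape(-1,3)
c,sn=np.cos(.1745),np.sin(.1745);o=np.array([.5555,.3065])
x=c*(P[:,0]-o[0])+sn*(P[:,1]-o[1]);y=-sn*(P[:,0]-o[0])+c*(P[:,1]-o[1])
for nm,x0 in (("tube",-.035),("rod",.035)):
    m=(abs(x-x0)<.02)&(abs(y)<.09)&(P[:,2]>.042)&(P[:,2]<.06)
    print(nm,m.sum(),[x[m].min(),x[m].max()],[y[m].min(),y[m].max()],np.percentile(P[m][:,2],[50,98]),cv2.minAreaRect(np.stack([x[m],y[m]],1).astype(np.float32)*1000))
E
python3 plan.py "[(.59,.31,.19,1.745),(.505,.13,.19,1.874)]" 45
```

```text
tube 6392 [np.float64(-0.04607824856256529), np.float64(-0.022674443198064234)] [np.float64(-0.07369717666680528), np.float64(0.07647038231628846)] [0.0468 0.049 ] ((-34.25604248046875, 1.3978347778320312), (23.399349212646484, 150.15869140625), 0.10422759503126144)
rod 5237 [np.float64(0.026334500779208125), np.float64(0.044040646155323215)] [np.float64(-0.07449041801346727), np.float64(0.07525957416872309)] [0.047 0.049] ((35.18772506713867, 0.3801422119140625), (149.75267028808594, 17.602354049682617), 89.95539855957031)
now [0.5884 0.3113 0.157 ] yaw 1.745 t 15.15 op 0.503 F [-0.3 -0.3 -0.5] q [ 0.37  0.38  1.35 -0.    1.41  0.2 ]
-> (0.59, 0.31, 0.19, 1.745) 1
   [[-1.6, 1.4, -33.0], [0.001, 0.002, -0.0]]
-> (0.505, 0.13, 0.19, 1.874) 5
   [[-32.5, -23.0, 0.0], [0.0, 0.0, -0.026]]
   [[-31.9, -23.8, 0.0], [0.0, 0.0, -0.026]]
   [[-31.3, -24.6, 0.0], [0.0, 0.0, -0.026]]
   [[-30.6, -25.4, 0.0], [0.0, 0.0, -0.026]]
   [[-30.0, -26.2, 0.0], [0.0, 0.0, -0.026]]
```

View pics/w6.png

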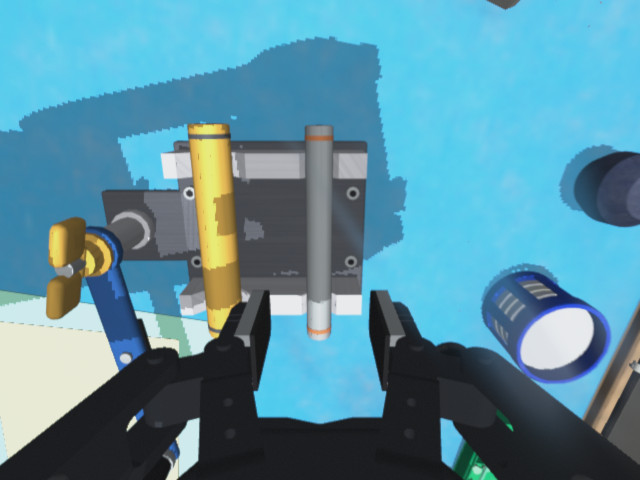

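>>> drive_tool(motion=[[[-32,-23,0],[0,0,-0.026],0],[[-32,-24,0],[0,0,-0.026],0],[[-31,-25,0],[0,0,-0.026],0],[[-31,-25,0],[0,0,-0.026],0],[[-30,-26,0],[0,0,-0.026],0],[[0,0,0],[0,0,0],0]])

```text
time: 15.9
position: [0.4982, 0.1261, 0.1497]
orientation: [0.59, 0.807, -0.004, -0.002]
wrist_force: [0.1, -0.1, 0.3]
opening: 0.505
```

```bash
python3 - <<'E'
from fit import *
np.set_printoptions(precision=4,suppress=True)
s=get_state();p,d=snapshot("wrist");cv2.imwrite("pics/w7.png",p);K,T=cam("wrist",s);C=cloud(K,T,d)
P=C.reshape(-1,3);m=(P[:,2]>.085)&(P[:,2]<.106)&(np.hypot(P[:,0]-.5,P[:,1]-.13)<.03);P=P[m]
print(s["position"],len(P),P.min(0),P.max(0))
E
python3 plan.py "[(.501,.130,.103,1.874)]" 35
```

```text
[0.4982 0.1261 0.1497] 1062 [0.4933 0.1234 0.085 ] [0.511  0.1407 0.0994]
now [0.4987 0.127  0.1497] yaw 1.88 t 15.95 op 0.499 F [-0.3  0.4  0.3] q [ 0.1   0.09  1.72 -0.    1.34 -0.21]
-> (0.501, 0.13, 0.103, 1.874) 2
   [[1.1, 1.7, 23.3], [-0.004, 0.001, 0.003]]
   [[1.1, 1.6, 23.4], [-0.004, 0.001, 0.003]]
```

View pics/w7.png

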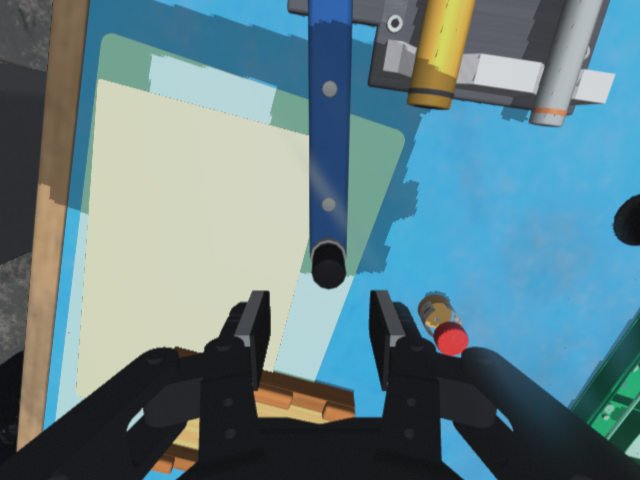

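>>> drive_tool(motion=[[[2,1,24],[-0.004,0,0.003],0],[[2,2,23],[-0.004,0,0.003],0],[[0,0,0],[0,0,0],0.3],[[0,0,0],[0,0,0],0.3]])

```text
time: 16.45
position: [0.5009, 0.134, 0.1006]
orientation: [0.592, 0.806, -0.001, -0.0]
wrist_force: [0.4, 0.1, -0.5]
opening: 0.355
```

```bash
cat > arc.py <<'E'
import sys
from plan import *
# centre of post, follow arc from current angle to end angle
def arc(a1,r=.165,c=(.451,.287),z=.101,n=12):
    s=get_state();p=s["position"];a0=np.arctan2(p[1]-c[1],p[0]-c[0])
    print("a0",a0,"r",np.hypot(p[1]-c[1],p[0]-c[0]))
    plan([(c[0]+r*np.cos(a),c[1]+r*np.sin(a),z,a+np.pi) for a in np.linspace(a0,a1,n+1)[1:]],60,.19)
arc(float(sys.argv[1]),n=int(sys.argv[2]))
E
python3 arc.py 0.2 12
```

```text
a0 -1.255905052550304 r 0.16095557118979703
now [0.5009 0.134  0.1006] yaw 1.874 t 16.45 op 0.355 F [ 0.4  0.1 -0.5] q [ 0.11  0.14  1.78 -0.    1.23 -0.19]
-> (np.float64(0.5207147231583664), np.float64(0.13745115388291243), 0.101, np.float64(2.007013022085348)) 1
   [[-2.6, 20.0, -0.5], [-0.001, 0.0, -0.133]]
-> (np.float64(0.5383018532688233), np.float64(0.14698790618011295), 0.101, np.float64(2.1283384431312067)) 1
   [[1.2, 20.0, 0.0], [0.0, 0.0, -0.121]]
-> (np.float64(0.5546054880793087), np.float64(0.1585830897434133), 0.101, np.float64(2.249663864177065)) 1
   [[1.2, 20.0, 0.0], [0.0, 0.0, -0.121]]
-> (np.float64(0.5693859346409537), np.float64(0.1720662343817629), 0.101, np.float64(2.3709892852229237)) 1
   [[1.2, 20.0, 0.0], [0.0, 0.0, -0.121]]
-> (np.float64(0.5824258936298261), np.float64(0.18723911345822125), 0.101, np.float64(2.4923147062687825)) 1
   [[1.2, 20.0, 0.0], [0.0, 0.0, -0.121]]
-> (np.float64(0.5935336540404045), np.float64(0.20387865818040296), 0.101, np.float64(2.6136401273146412)) 1
   [[1.2, 20.0, 0.0], [0.0, 0.0, -0.121]]
-> (np.float64(0.6025459116844
[... 175 characters left out ...]
5271566103), 0.101, np.float64(2.8562909694063583)) 1
   [[1.2, 20.0, 0.0], [0.0, 0.0, -0.121]]
-> (np.float64(0.6137866882809389), np.float64(0.26006500197652815), 0.101, np.float64(2.977616390452217)) 1
   [[1.2, 20.0, 0.0], [0.0, 0.0, -0.121]]
-> (np.float64(0.6158499474663934), np.float64(0.27996474447320224), 0.101, np.float64(3.098941811498076)) 1
   [[1.2, 20.0, 0.0], [0.0, 0.0, -0.121]]
-> (np.float64(0.6154896139690882), np.float64(0.29996791796320177), 0.101, np.float64(3.220267232543934)) 1
   [[1.2, 20.0, 0.0], [0.0, 0.0, -0.121]]
-> (np.float64(0.6127109853438049), np.float64(0.31978043958118507), 0.101, np.float64(3.3415926535897933)) 1
   [[1.2, 20.0, 0.0], [0.0, 0.0, -0.121]]
```

>>> drive_tool(motion=[[[-3,16,0],[0,0,-0.12],0.35],[[1,20,0],[0,0,-0.121],0.35],[[1,20,0],[0,0,-0.121],0.35],[[1,20,0],[0,0,-0.121],0.35],[[1,20,0],[0,0,-0.121],0.35],[[0,0,0],[0,0,0],0.35]])

```text
time: 17.2
position: [0.5837, 0.1875, 0.1056]
orientation: [0.317, 0.949, 0.0, 0.002]
wrist_force: [0.7, -0.1, -0.0]
opening: 0.324
```

```bash
python3 arc.py 0.17 6 | cut -c1-120; python3 - <<'E'
from fit import *
s=get_state();p,d=snapshot("wrist");cv2.imwrite("pics/w8.png",p)
E
```

```text
a0 -0.6433336038787492 r 0.165843416403963
now [0.5837 0.1875 0.1056] yaw 2.497 t 17.2 op 0.324 F [ 0.7 -0.1 -0. ] q [ 0.19  0.32  1.54 -0.    1.28 -0.74]
-> (np.float64(0.5951814682876485), np.float64(0.20677092670099062), 0.101, np.float64(2.633814650357502)) 1
   [[2.4, 22.3, 4.6], [0.002, 0.003, -0.137]]
-> (np.float64(0.6047010291488535), np.float64(0.22699172024975786), 0.101, np.float64(2.76937025100396)) 1
   [[1.5, 22.3, 0.0], [0.0, 0.0, -0.136]]
-> (np.float64(0.6114006064274697), np.float64(0.24831349773241396), 0.101, np.float64(2.9049258516504186)) 1
   [[1.5, 22.3, 0.0], [0.0, 0.0, -0.136]]
-> (np.float64(0.6151572816366104), np.float64(0.27034506422472404), 0.101, np.float64(3.0404814522968766)) 1
   [[1.5, 22.3, 0.0], [0.0, 0.0, -0.136]]
-> (np.float64(0.6159021303033974), np.float64(0.2926822021612556), 0.101, np.float64(3.176037052943335)) 1
   [[1.5, 22.3, 0.0], [0.0, 0.0, -0.136]]
-> (np.float64(0.6136214865400775), np.float64(0.3149150875960543), 0.101, np.float64(3.311592653589793)) 1
   [[1.5, 22.3, 0.0], [0.0, 0.0, -0.136]]
```

View pics/w8.png

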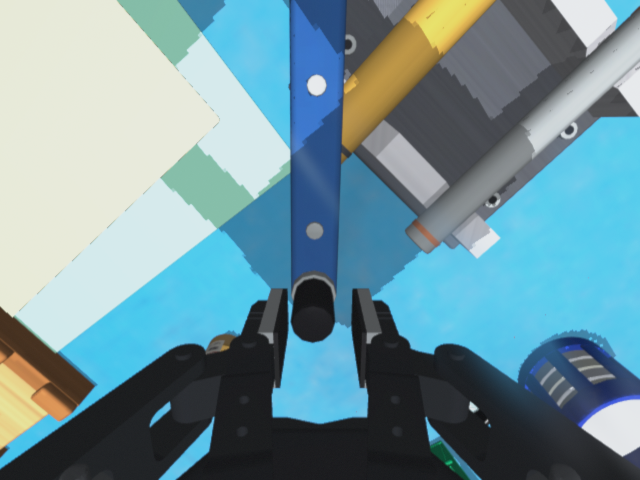

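>>> drive_tool(motion=[[[1,20,4],[0,0,-0.125],0.35],[[1,20,1],[0,0,-0.121],0.35],[[1,20,0],[0,0,-0.121],0.35],[[1,20,0],[0,0,-0.121],0.35],[[0,0,0],[0,0,0],0.35]])

```text
time: 17.88
position: [0.6144, 0.2586, 0.1028]
orientation: [0.08, 0.997, -0.001, 0.002]
wrist_force: [0.4, -0.3, -0.1]
opening: 0.327
```

```bash
python3 arc.py 0.20 5 | cut -c1-120
```

```text
a0 -0.1720943248056051 r 0.16585187094482712
now [0.6144 0.2586 0.1028] yaw 2.982 t 17.88 op 0.327 F [ 0.4 -0.3 -0.1] q [ 0.28  0.42  1.41 -0.    1.31 -1.13]
-> (np.float64(0.6152135346956658), np.float64(0.2709091633916889), 0.101, np.float64(3.043917193745309)) 1
   [[1.2, 12.3, 1.8], [-0.001, 0.004, -0.062]]
-> (np.float64(0.6159553803017134), np.float64(0.2831630077512304), 0.101, np.float64(3.11833605870643)) 1
   [[0.5, 12.3, 0.0], [0.0, 0.0, -0.074]]
-> (np.float64(0.615784096926364), np.float64(0.29543809221107864), 0.101, np.float64(3.192754923667551)) 1
   [[0.5, 12.3, 0.0], [0.0, 0.0, -0.074]]
-> (np.float64(0.6147006327279245), np.float64(0.3076664666664909), 0.101, np.float64(3.2671737886286722)) 1
   [[0.5, 12.3, 0.0], [0.0, 0.0, -0.074]]
-> (np.float64(0.6127109853438049), np.float64(0.31978043958118507), 0.101, np.float64(3.3415926535897933)) 1
   [[0.5, 12.3, 0.0], [0.0, 0.0, -0.074]]
```

>>> drive_tool(motion=[[[1,12,2],[0,0,-0.07],0.35],[[1,12,0],[0,0,-0.074],0.35],[[1,12,0],[0,0,-0.074],0.35],[[1,12,0],[0,0,-0.07],0.35],[[0,5,0],[0,0,-0.02],0.35],[[0,0,0],[0,0,0],0.35]])

```text
time: 18.62
position: [0.6115, 0.3066, 0.1027]
orientation: [-0.065, 0.998, -0.002, 0.002]
wrist_force: [-0.1, -0.8, 0.4]
opening: 0.327
```

```bash
python3 arc.py 0.23 3 | cut -c1-120;python3 - <<'E'
from fit import *
s=get_state();p,d=snapshot("wrist");cv2.imwrite("pics/w9.png",p)
E
```

```text
a0 0.12123413771146607 r 0.1616562640481576
now [0.6115 0.3066 0.1027] yaw -3.012 t 18.62 op 0.327 F [-0.1 -0.8  0.4] q [ 0.35  0.46  1.36 -0.    1.32 -1.35]
-> (np.float64(0.6139579850802078), np.float64(0.3128784678564779), 0.101, np.float64(3.2990820787307706)) 1
   [[-3.3, 6.0, 1.7], [-0.004, 0.004, -0.028]]
-> (np.float64(0.6129128713246277), np.float64(0.3187682561594838), 0.101, np.float64(3.3353373661602816)) 1
   [[0.1, 6.0, 0.0], [0.0, 0.0, -0.036]]
-> (np.float64(0.6116549551758869), np.float64(0.32461629138330605), 0.101, np.float64(3.371592653589793)) 1
   [[0.1, 6.0, 0.0], [0.0, 0.0, -0.036]]
```

View pics/w9.png

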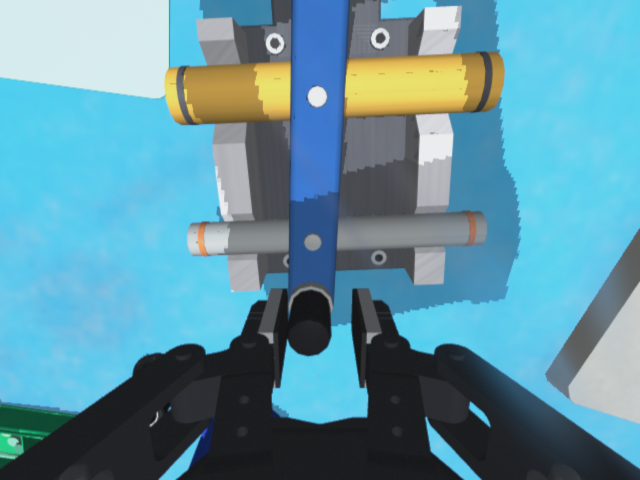

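>>> drive_tool(motion=[[[-3,6,1],[0,0,-0.02],0.35],[[0,4,0],[0,0,-0.02],0.35],[[0,3,0],[0,0,-0.02],0.35],[[0,3,0],[0,0,0],0.35]])

```text
time: 19.18
position: [0.6124, 0.3225, 0.1016]
orientation: [-0.095, 0.995, -0.002, 0.002]
wrist_force: [0.6, -0.8, -0.0]
opening: 0.322
```

>>> drive_tool(motion=[[[0,3,0],[0,0,0],0.35],[[0,3,0],[0,0,0],0.35]])

```text
time: 19.42
position: [0.6116, 0.3282, 0.1017]
orientation: [-0.095, 0.996, -0.003, 0.002]
wrist_force: [1.8, -6.2, 0.5]
opening: 0.325
```

```bash
python3 arc.py 0.23 3 | head -2 | cut -c1-120;python3 - <<'E'
from fit import *
s=get_state();p,d=snapshot("wrist");cv2.imwrite("pics/w10.png",p)
E
```

```text
a0 0.25101054994512556 r 0.1657707177140071
now [0.6116 0.3282 0.1017] yaw -2.952 t 19.43 op 0.325 F [ 1.8 -6.2  0.5] q [ 0.38  0.48  1.33 -0.01  1.33 -1.37]
```

View pics/w10.png

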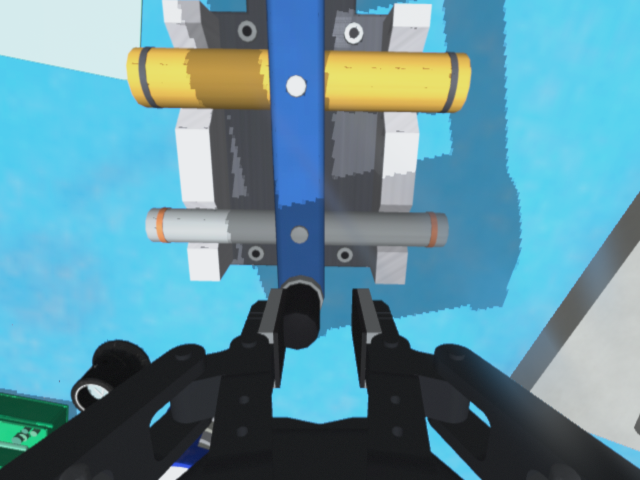

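>>> drive_tool(motion=[[[0,-5,0],[0,0,0],0.3],[[0,0,-35],[0,0,0],0.3],[[0,0,-35],[0,0,0],0.3],[[0,0,0],[0,0,0],0.3]])

```text
time: 19.98
position: [0.6116, 0.3235, 0.1729]
orientation: [-0.095, 0.996, -0.002, 0.001]
wrist_force: [-0.3, -0.2, -0.3]
opening: 0.348
```

```bash
python3 - <<'E'
from fit import *
np.set_printoptions(precision=4,suppress=True)
s=get_state();p,d=snapshot("top");cv2.imwrite("pics/top11.png",p);K,T=cam("top");C=cloud(K,T,d)
P=C.reshape(-1,3)
m=(P[:,2]>.092)&(P[:,2]<.106)&(np.hypot(P[:,0]-.45,P[:,1]-.287)<.035);Q=P[m]
if len(Q)>5: print("nut",len(Q),Q.mean(0),cv2.minAreaRect(Q[:,:2].astype(np.float32)*1000))
m=(P[:,2]>.06)&(P[:,2]<.072)&(P[:,0]>.47)&(P[:,0]<.6)&(abs(P[:,1]-.3)<.05);Q=P[m]
if len(Q)>5: print("strap",len(Q),Q.mean(0),np.polyfit(Q[:,0],Q[:,1],1),cv2.minAreaRect(Q[:,:2].astype(np.float32)*1000))
cv2.imwrite("pics/c11.png",cv2.resize(p[180:320,120:320],(800,560),interpolation=cv2.INTER_CUBIC))
for k in("strap_knob","nut_wings"):
    e=pinpoint(k,"top")[0];print(k,e,atz(K,T,e["xy"],.082 if k[0]=="s" else .09))
E
python3 plan.py "[(.46,.289,.17,-1.67)]" 50 .16
```

```text
nut 81 [0.4486 0.2739 0.0986] ((448.7350158691406, 276.5650634765625), (37.129852294921875, 8.119647026062012), 85.4458999633789)
strap 508 [0.5352 0.2975 0.0651] [0.1679 0.2076] ((535.306396484375, 301.0152587890625), (133.28195190429688, 22.102237701416016), 9.769307136535645)
strap_knob {'xy': [174.2, 201.1], 'confidence': 0.85} [0.6198 0.3118 0.082 ]
nut_wings {'xy': [183.1, 291.1], 'confidence': 0.62} [0.4469 0.2856 0.09  ]
now [0.6105 0.323  0.1691] yaw -2.952 t 20.12 op 0.352 F [-0.1  0.2 -0.7] q [ 0.38  0.43  1.26 -0.01  1.46 -1.38]
-> (0.46, 0.289, 0.17, -1.67) 9
   [[17.1, -0.6, -0.0], [-0.0, -0.001, -0.142]]
   [[17.0, 1.9, -0.1], [-0.0, -0.001, -0.142]]
   [[16.6, 4.3, -0.1], [-0.0, -0.001, -0.142]]
   [[15.8, 6.6, -0.1], [-0.0, -0.001, -0.142]]
   [[14.7, 8.8, -0.1], [-0.0, -0.001, -0.142]]
   [[13.3, 10.8, -0.1], [-0.0, -0.001, -0.142]]
   [[11.7, 12.6, -0.1], [-0.0, -0.001, -0.142]]
   [[9.8, 14.1, -0.1], [-0.0, -0.001, -0.142]]
   [[7.7, 15.3, -0.1], [-0.0, -0.001, -0.142]]
```

View pics/c11.png

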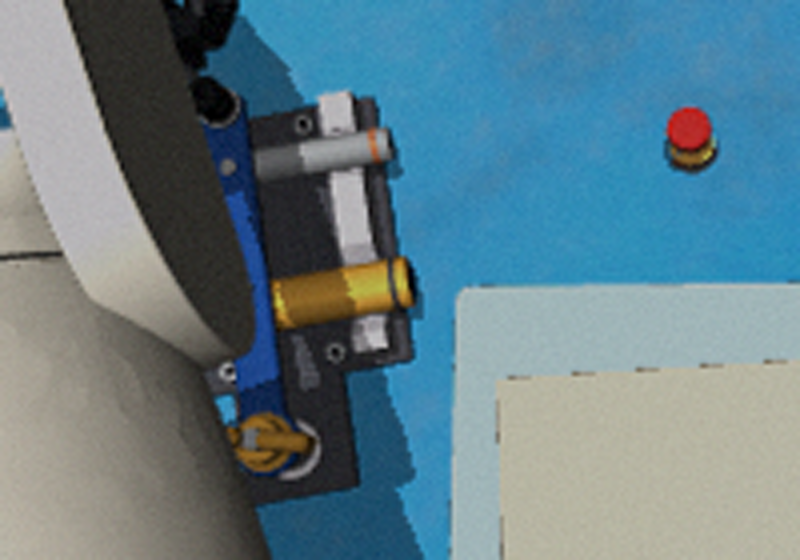

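>>> drive_tool(motion=[[[18,0,0],[0,0,-0.142],0.2],[[18,2,0],[0,0,-0.142],0.2],[[18,4,0],[0,0,-0.142],0.2],[[17,7,0],[0,0,-0.142],0.2],[[16,9,0],[0,0,-0.142],0.2],[[14,12,0],[0,0,-0.142],0.2],[[12,13,0],[0,0,-0.142],0.2],[[10,15,0],[0,0,-0.142],0.2],[[8,14,0],[0,0,-0.142],0.2],[[0,0,0],[0,0,0],0.2]])

```text
time: 21.38
position: [0.4444, 0.2818, 0.158]
orientation: [-0.684, 0.729, 0.002, -0.011]
wrist_force: [-0.7, 0.5, 0.8]
opening: 0.398
```

```bash
python3 - <<'E'
from fit import *
np.set_printoptions(precision=4,suppress=True)
s=get_state();p,d=snapshot("wrist");cv2.imwrite("pics/w12.png",p);K,T=cam("wrist",s);C=cloud(K,T,d)
P=C.reshape(-1,3)
m=(P[:,2]>.094)&(P[:,2]<.106)&(np.hypot(P[:,0]-.45,P[:,1]-.287)<.035);Q=P[m]
if len(Q)>5: print("nut",len(Q),Q.mean(0),Q.max(0),cv2.minAreaRect(Q[:,:2].astype(np.float32)*1000))
E
python3 plan.py "[(.45,.287,.1,-1.67)]" 50 .16
```

```text
nut 1385 [0.452  0.2859 0.0995] [0.4587 0.3158 0.1023] ((452.1944580078125, 287.67486572265625), (56.4104118347168, 8.981694221496582), 84.96100616455078)
now [0.4449 0.282  0.158 ] yaw -1.636 t 21.43 op 0.4 F [ 0.5 -0.1  0.1] q [ 0.42  0.12  1.68 -0.    1.37 -2.66]
-> (0.45, 0.287, 0.1, -1.67) 2
   [[-3.1, -2.9, 28.9], [0.009, -0.007, 0.017]]
   [[-2.9, -2.6, 29.0], [0.009, -0.007, 0.017]]
```

View pics/w12.png

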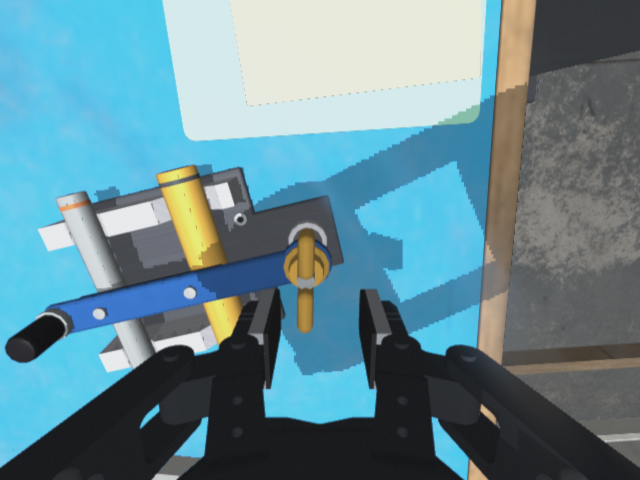

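>>> drive_tool(motion=[[[-4,-4,26],[0.009,-0.007,0.014],0.2],[[-3,-3,22],[0.009,-0.007,0.013],0.3],[[0,0,3],[0,0,0],0.4]])

```text
time: 21.8
position: [0.4534, 0.2885, 0.1048]
orientation: [-0.67, 0.743, 0.0, 0.001]
wrist_force: [-0.4, 0.1, 0.0]
opening: 0.298
```

```bash
python3 plan.py "[(.451,.287,.105,-1.663)]" 50 .16
```

```text
now [0.4534 0.2885 0.1048] yaw -1.674 t 21.8 op 0.298 F [-0.4  0.1  0. ] q [ 0.42  0.17  1.73  0.    1.24 -2.62]
-> (0.451, 0.287, 0.105, -1.663) 1
   [[1.7, 2.3, -0.2], [-0.0, 0.001, -0.011]]
```

Close on the wing.

>>> drive_tool(motion=[[[2,2,0],[0,0,-0.011],0.5],[[0,0,0],[0,0,0],0.7],[[0,0,0],[0,0,0],1],[[0,0,0],[0,0,0],1],[[0,0,0],[0,0,0],1]], grip_force=30)

```text
time: 22.42
position: [0.4513, 0.2867, 0.1059]
orientation: [-0.673, 0.739, 0.0, 0.0]
wrist_force: [0.3, 1.3, -6.8]
opening: 0.092
```

```bash
python3 plan.py "[(.451,.287,.105,-1.663)]" 50 .16; python3 -c "
from station import *
import cv2
print(get_state()['ft_torque'])
p,d=snapshot('wrist');cv2.imwrite('pics/w13.png',p)"
```

```text
now [0.4513 0.2867 0.1059] yaw -1.664 t 22.43 op 0.092 F [ 0.3  1.3 -6.8] q [ 0.42  0.17  1.73  0.    1.24 -2.63]
-> (0.451, 0.287, 0.105, -1.663) 1
   [[-0.2, 0.3, 0.9], [0.0, 0.001, -0.001]]
[ 0.17464377 -0.08721571  0.09443638]
```

View pics/w13.png

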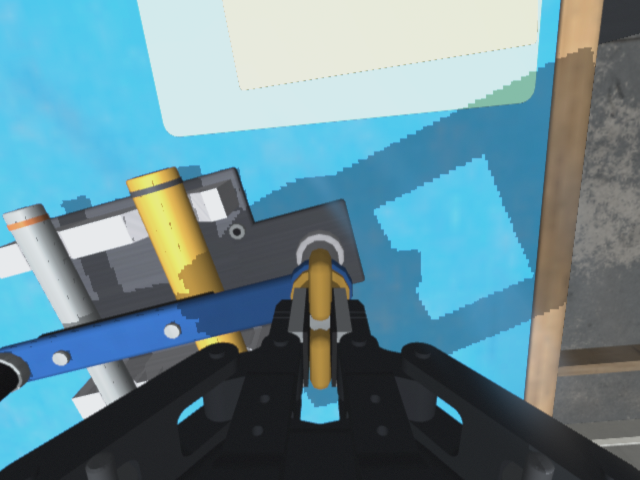

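>>> drive_tool(motion=[[[0,0,0.2],[0,0,0.12],1],[[0,0,0.2],[0,0,0.12],1],[[0,0,0.2],[0,0,0.12],1],[[0,0,0.2],[0,0,0.12],1],[[0,0,0.2],[0,0,0.12],1],[[0,0,0],[0,0,0],1]])

```text
time: 23.22
position: [0.451, 0.2868, 0.1049]
orientation: [-0.417, 0.909, 0.001, -0.0]
wrist_force: [-0.3, 0.9, -6.3]
opening: 0.097
```

```bash
python3 plan.py "[(.451,.287,.1045,-2.26)]" 50 .16; python3 -c "
from station import *
print(get_state()['ft_torque'])"
```

```text
now [0.451  0.2868 0.1049] yaw -2.282 t 23.23 op 0.097 F [-0.3  0.9 -6.3] q [ 0.42  0.17  1.73  0.    1.24 -2.01]
-> (0.451, 0.287, 0.1045, -2.26) 1
   [[-0.2, 0.2, 0.4], [0.001, 0.0, -0.022]]
[ 0.13132957  0.01999241 -0.05920374]
```

Tracks very well; turned 0.62 rad. Continue.

>>> drive_tool(motion=[[[0,0,0.2],[0,0,0.12],1],[[0,0,0.2],[0,0,0.12],1],[[0,0,0.2],[0,0,0.12],1],[[0,0,0.2],[0,0,0.12],1],[[0,0,0.2],[0,0,0.12],1],[[0,0,0.2],[0,0,0.12],1],[[0,0,0.2],[0,0,0.12],1],[[0,0,0.2],[0,0,0.12],1],[[0,0,0],[0,0,0],1]])

```text
time: 24.35
position: [0.4507, 0.2872, 0.1034]
orientation: [0.05, 0.999, 0.001, -0.001]
wrist_force: [-0.7, 1.2, -5.3]
opening: 0.093
```

```bash
python3 plan.py "[(.451,.287,.1025,-3.26)]" 50 .16; python3 -c "
from station import *
import cv2
print(get_state()['ft_torque'])
p,d=snapshot('wrist');cv2.imwrite('pics/w14.png',p)"
```

```text
now [0.4507 0.2872 0.1034] yaw 3.042 t 24.35 op 0.093 F [-0.7  1.2 -5.3] q [ 0.42  0.17  1.74  0.    1.24 -1.05]
-> (0.451, 0.287, 0.1025, -3.26) 1
   [[-0.3, -0.2, 0.9], [0.001, -0.002, 0.019]]
[ 0.1288626   0.07367503 -0.02480261]
```

View pics/w14.png

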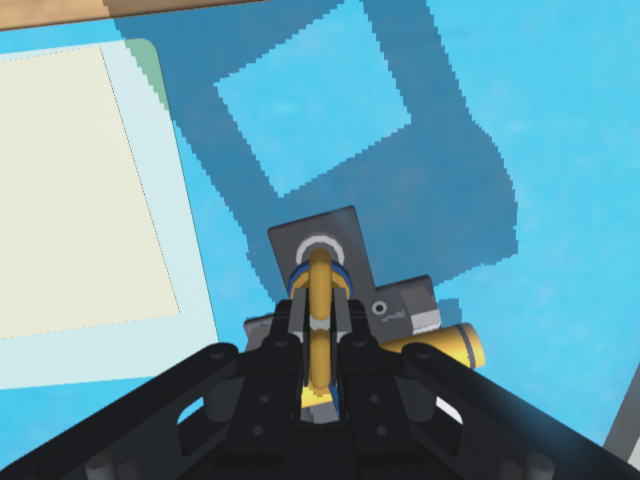

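>>> drive_tool(motion=[[[0,0,0.3],[0,0,0.1],1],[[0,0,0.2],[0,0,0.1],1],[[0,0,0.2],[0,0,0.1],1],[[0,0,0.2],[0,0,0.1],1],[[0,0,0],[0,0,0],1]])

```text
time: 25.02
position: [0.4507, 0.2874, 0.1027]
orientation: [0.241, 0.971, 0.001, -0.001]
wrist_force: [-0.4, 0.4, -5.7]
opening: 0.094
```

```bash
python3 plan.py "[(.451,.287,.1025,-3.68)]" 50 .16; python3 -c "
from station import *
print(get_state()['ft_torque'])"
```

```text
now [0.4507 0.2874 0.1027] yaw 2.655 t 25.02 op 0.094 F [-0.4  0.4 -5.7] q [ 0.42  0.17  1.74  0.    1.24 -0.66]
-> (0.451, 0.287, 0.1025, -3.68) 1
   [[-0.5, -0.2, 0.2], [0.001, -0.002, 0.052]]
[ 0.06674126  0.08808562 -0.02311352]
```

>>> drive_tool(motion=[[[0,0,0.2],[0,0,0.08],1],[[0,0,0.2],[0,0,0.08],1],[[0,0,0],[0,0,0],1]])

```text
time: 25.4
position: [0.4507, 0.2875, 0.1025]
orientation: [0.312, 0.95, 0.001, -0.001]
wrist_force: [-0.6, 0.9, -5.2]
opening: 0.096
```

```bash
python3 plan.py "[(.451,.287,.1025,-3.84)]" 50 .16; python3 -c "
from station import *
print(get_state()['ft_torque'])"
```

```text
now [0.4507 0.2875 0.1025] yaw 2.507 t 25.4 op 0.096 F [-0.6  0.9 -5.2] q [ 0.42  0.17  1.74  0.    1.23 -0.51]
-> (0.451, 0.287, 0.1025, -3.84) 1
   [[-0.5, -0.2, 0.0], [0.001, -0.002, 0.063]]
[ 0.14489299  0.1179434  -0.00513614]
```

>>> drive_tool(motion=[[[0,0,0.2],[0,0,0.07],1],[[0,0,0.1],[0,0,0.07],1]])

```text
time: 25.65
position: [0.4508, 0.2875, 0.1023]
orientation: [0.374, 0.927, 0.001, -0.001]
wrist_force: [-0.6, 1.8, -5.7]
opening: 0.096
```

```bash
python3 plan.py "[]"; python3 -c "
from station import *
print(get_state()['ft_torque'])"
```

```text
now [0.4508 0.2875 0.1023] yaw 2.374 t 25.65 op 0.096 F [-0.6  1.8 -5.7] q [ 0.42  0.17  1.74  0.    1.23 -0.38]
[0.27866867 0.11065791 0.22578762]
```

>>> drive_tool(motion=[[[0,0,0.1],[0,0,0.07],1],[[0,0,0.1],[0,0,0.07],1]])

```text
time: 25.9
position: [0.4508, 0.2877, 0.1024]
orientation: [0.435, 0.901, 0.001, -0.001]
wrist_force: [-1.7, 1.9, -2.9]
opening: 0.097
```

```bash
python3 plan.py "[]"; python3 -c "
from station import *
import cv2
print(get_state()['ft_torque'])
p,d=snapshot('wrist');cv2.imwrite('pics/w15.png',p)"
```

```text
now [0.4508 0.2877 0.1024] yaw 2.242 t 25.9 op 0.097 F [-1.7  1.9 -2.9] q [ 0.42  0.17  1.74  0.    1.23 -0.25]
[0.19529774 0.32082907 1.45047427]
```

View pics/w15.png

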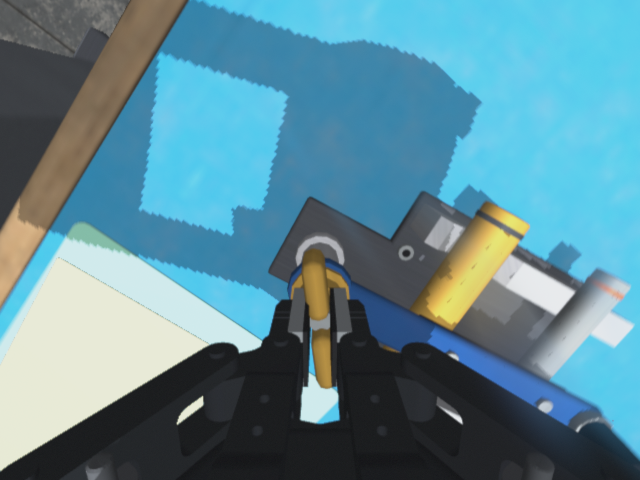

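>>> drive_tool(motion=[[[0,0,0],[0,0,-0.06],1],[[0,0,0],[0,0,0],0.5],[[0,0,0],[0,0,0],0.3],[[0,0,0],[0,0,0],0.3]])

```text
time: 26.45
position: [0.4515, 0.2877, 0.1033]
orientation: [0.404, 0.915, 0.001, 0.0]
wrist_force: [0.1, 0.6, 0.3]
opening: 0.35
```

>>> drive_tool(motion=[[[0,0,-30],[0,0,0],0.3],[[0,0,-30],[0,0,0],0.3],[[0,0,-20],[0,0,0],0.3],[[0,0,0],[0,0,0],0.3]])

```text
time: 26.95
position: [0.4516, 0.2873, 0.1858]
orientation: [0.404, 0.915, 0.001, 0.0]
wrist_force: [0.0, 0.7, -0.8]
opening: 0.355
```

```bash
python3 - <<'E'
from fit import *
np.set_printoptions(precision=4,suppress=True)
s=get_state();p,d=snapshot("wrist");cv2.imwrite("pics/w16.png",p);K,T=cam("wrist",s);C=cloud(K,T,d)
P=C.reshape(-1,3)
m=(P[:,2]>.09)&(P[:,2]<.106)&(np.hypot(P[:,0]-.451,P[:,1]-.287)<.035);Q=P[m]
print("nut",len(Q),Q.mean(0),Q.max(0),cv2.minAreaRect(Q[:,:2].astype(np.float32)*1000))
m=(P[:,2]>.054)&(P[:,2]<.072)&(P[:,0]>.48)&(P[:,0]<.6)&(abs(P[:,1]-.3)<.05);Q=P[m]
if len(Q)>5: print("strap",len(Q),Q.mean(0),np.polyfit(Q[:,0],Q[:,1],1),cv2.minAreaRect(Q[:,:2].astype(np.float32)*1000))
E
python3 plan.py "[(.3,.1,.25,1.3)]" 50
```

```text
nut 1070 [0.4504 0.2904 0.0959] [0.4736 0.3097 0.0987] ((451.59039306640625, 289.1684875488281), (9.011139869689941, 55.46736526489258), 46.65447998046875)
strap 4441 [0.5375 0.3027 0.062 ] [0.1528 0.2206] ((540.013916015625, 302.1865234375), (124.28620147705078, 22.42152214050293), 8.762979507446289)
now [0.4512 0.2872 0.1847] yaw 2.31 t 27.0 op 0.347 F [-0.5 -0.1 -0.3] q [ 0.42  0.1   1.64  0.    1.4  -0.32]
-> (0.3, 0.1, 0.25, 1.3) 7
   [[-5.2, -34.0, -9.4], [0.0, -0.0, 0.144]]
   [[-10.0, -32.9, -9.4], [0.0, -0.0, 0.144]]
   [[-14.6, -31.1, -9.4], [0.0, -0.0, 0.144]]
   [[-19.0, -28.7, -9.4], [0.0, -0.0, 0.144]]
   [[-22.9, -25.6, -9.4], [0.0, -0.0, 0.144]]
   [[-26.3, -22.1, -9.3], [0.0, -0.0, 0.144]]
   [[-29.2, -18.1, -9.3], [0.0, -0.0, 0.144]]
```

View pics/w16.png

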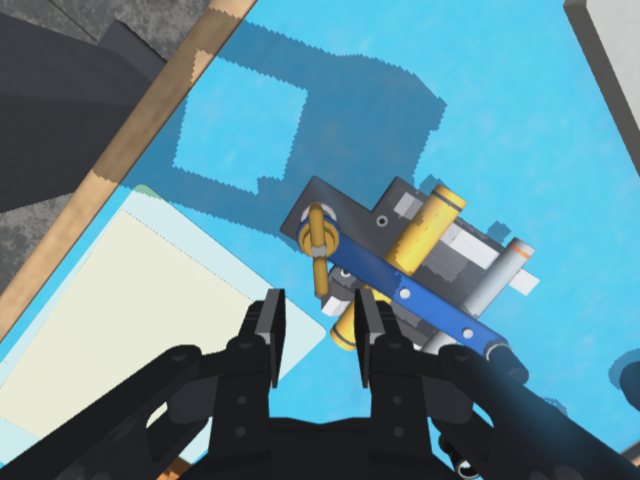

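>>> drive_tool(motion=[[[-5,-34,-9],[0,0,0.14],0],[[-10,-33,-9],[0,0,0.14],0],[[-15,-31,-9],[0,0,0.14],0],[[-19,-29,-9],[0,0,0.14],0],[[-23,-26,-9],[0,0,0.14],0],[[-26,-22,-9],[0,0,0.14],0],[[-29,-18,-9],[0,0,0.14],0],[[0,0,0],[0,0,0],0]])

```text
time: 28.0
position: [0.2932, 0.0942, 0.2407]
orientation: [0.796, 0.605, -0.004, -0.002]
wrist_force: [0.7, -0.5, 0.4]
opening: 0.498
```

```bash
python3 - <<'E'
from fit import *
np.set_printoptions(precision=4,suppress=True)
s=get_state();p,d=snapshot("top");K,T=cam("top");C=cloud(K,T,d)
cv2.imwrite("pics/top17.png",p)
P=C.reshape(-1,3)
m=(P[:,2]>.088)&(P[:,2]<.106)&(np.hypot(P[:,0]-.451,P[:,1]-.287)<.035);Q=P[m]
print("nut",len(Q),Q.mean(0),cv2.minAreaRect(Q[:,:2].astype(np.float32)*1000))
m=(P[:,2]>.055)&(P[:,2]<.072)&(P[:,0]>.48)&(P[:,0]<.6)&(abs(P[:,1]-.3)<.05);Q=P[m]
print("strap",len(Q),Q.mean(0),np.polyfit(Q[:,0],Q[:,1],1),cv2.minAreaRect(Q[:,:2].astype(np.float32)*1000))
c,sn=np.cos(.1745),np.sin(.1745);o=np.array([.5535,.305])
x=c*(P[:,0]-o[0])+sn*(P[:,1]-o[1]);y=-sn*(P[:,0]-o[0])+c*(P[:,1]-o[1])
for nm,x0 in (("tube",-.035),("rod",.035)):
    m=(abs(x-x0)<.02)&(abs(y)<.09)&(abs(y)>.015)&(P[:,2]>.0425)&(P[:,2]<.053)
    print(nm,m.sum(),[x[m].min(),x[m].max()],[y[m].min(),y[m].max()],np.percentile(P[m][:,2],[50,98]),cv2.minAreaRect(np.stack([x[m],y[m]],1).astype(np.float32)*1000))
m=(abs(x-.06)<.015)&(abs(y)<.02)&(P[:,2]>.08);print("knob",x[m].mean(),y[m].mean())
print(s["wrist_force"],s["position"])
E
```

```text
nut 157 [0.4496 0.2852 0.0945] ((450.1289978027344, 286.03289794921875), (9.98867130279541, 55.46623229980469), 46.66345977783203)
strap 717 [0.5396 0.2993 0.0615] [0.1528 0.2168] ((540.4185791015625, 299.86065673828125), (122.58361053466797, 23.63016128540039), 8.91307258605957)
tube 609 [np.float64(-0.046345765853651355), np.float64(-0.02420130812144237)] [np.float64(-0.07425319529872336), np.float64(0.07476953349811667)] [0.0461 0.0498] ((-35.475013732910156, 0.2342376708984375), (149.02853393554688, 21.906654357910156), 89.73818969726562)
rod 450 [np.float64(0.019786285178652573), np.float64(0.04273596696447876)] [np.float64(-0.07543062796684778), np.float64(0.07436349230057733)] [0.0462 0.05  ] ((31.557825088500977, -0.5506515502929688), (22.77366065979004, 149.83648681640625), 0.4829012155532837)
knob 0.05785644404427979 -0.005408473523713274
[ 0.7166 -0.5113  0.352 ] [0.2932 0.0942 0.2407]
```

View pics/top17.png

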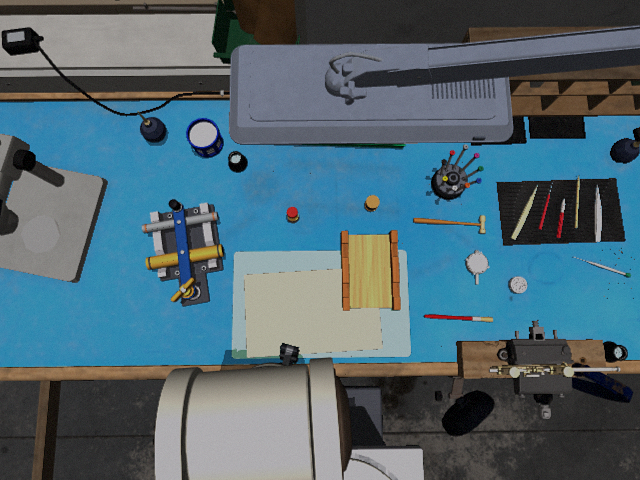

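```bash
python3 - <<'E'
from fit import *
p,d=snapshot("top");K,T=cam("top");C=cloud(K,T,d);P=C.reshape(-1,3)
m=(P[:,2]>.088)&(P[:,2]<.11)&(np.hypot(P[:,0]-.615,P[:,1]-.313)<.03);Q=P[m]
k=(Q.max(0)+Q.min(0))/2;a=np.arctan2(k[1]-.2865,k[0]-.450);print(len(Q),k,"strap",.1745-a,np.hypot(k[1]-.2865,k[0]-.450))
e=pinpoint("strap_knob","top")[0];k=atz(K,T,e["xy"],.078);print(e,k,.1745-np.arctan2(k[1]-.2865,k[0]-.45))
E
```

```text
70 [0.61270299 0.31069612 0.09280755] strap 0.02686857768486489 0.1644922979272245
{'xy': [177.5, 202.8], 'confidence': 0.93} [0.61736642 0.30654096 0.078     ] 0.055324409236850586
```

```bash
python3 -c "
from station import *
print(get_state()['dq']); print(sign_off())"
```

```text
[ 0.01220087  0.01318068 -0.00806031 -0.00053181  0.00158413  0.00156809]
the job is handed in; nothing more can be done
None
```

I laid the brass tube in the wide grooves and the steel rod in the narrow ones. Then I swung the strap to its stop (about 6 N of push-back), turned the wing nut clockwise until it stopped, backed the arm off and handed the job in at about 28 s.

**Workpieces:** After the nut was tight, the tube measured within about 1 mm of its seat sideways and lengthwise. The rod was within about 1 mm lengthwise. Its last sideways fit read about 3.5 mm off, probably because stray points near the strap got into it. The clean wrist-camera check, taken before the strap was swung over, gave 0.2 mm. Measured top heights were 46 to 50 mm, against a nominal 48 mm.

**Wing nut:** It turned about 2.24 rad, by blade angle and by a drop of about 3.6 mm. At the end the wrist torque rose to 1.45 N m and the blade began to slip in the jaws, so it was at its stop. I then backed off by up to 0.06 rad to release it.

**Strap:** It is no longer quite at its stop. It was within about 0.005 rad after the swing, but tightening the nut seems to have dragged it back. The final checks disagree: 0.02 to 0.03 rad from its edges and knob, and 0.055 rad from the less precise pinpoint network. All are under the 0.08 limit, so I left it rather than push against the tightened clamp.

**Bystanders:** They look undisturbed in the last overhead picture; I did not measure their positions again.

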